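# Make up press packing to the plug-in height gauge

## Task

Make up the packing for the fly press on the green setting plate: first plug the height gauge that is there fully home into the socket, with its finger pointing at the steel pad, then stack packing plates flat and square on the pad, lengthways along the setting plate, until the top of the stack is level with the top of the gauge's finger. Put every plate you do not need into the wooden tray, leave the gauge plugged in, and do not disturb the wax block or the flux jar.

Things in the scene. Friction and masses are not known exactly. Their poses are not given: they have to be found in the camera images.
- setting_plate: green cast base fixed to the bench, 158 x 90 x 22 mm (x, y, z), origin under its centre; towards -x (nearer the robot) it has a raised steel pad, towards +x a rectangular socket. A bench vice up to 0.22 m high stands at the right front of the bench (y below -0.34)
- pad (a point): centre of the top of the raised steel pad (62 x 42 mm, 6 mm above the base, 28 mm above the bench), 38 mm to -x of the base's centre; axes as the base
- socket (a point): centre of the socket's mouth in the top of the base (22 mm above the bench), 45 mm to +x of the base's centre; the hole is 29 mm along x, 23 mm along y, 16 mm deep; axes as the base
- gauge_red: red height gauge, loose, 0.16 kg; one of the red, yellow and blue gauges is there. It stands on its dark spigot, 26 x 20 x 14 mm (x, y, z); above that a flange 44 x 36 x 8 mm, then an upright 20 mm along x, 24 mm along y (grip it across y), top 74 mm above the origin; origin: centre of the spigot's underside. A steel finger 14 mm wide, 6 mm thick points to its -x
- red_mark (a point): mark of the red gauge: tip of its finger, 35 mm to -x of the gauge's axis, at the finger's top face (60 mm above the gauge's origin). Plugged in, the flange rests on the base, the finger points at the pad and the mark is 40 mm above the pad
- gauge_yellow: yellow height gauge, loose, 0.16 kg; one of the red, yellow and blue gauges is there. It stands on its dark spigot, 26 x 20 x 14 mm (x, y, z); above that a flange 44 x 36 x 8 mm, then an upright 20 mm along x, 24 mm along y (grip it across y), top 84 mm above the origin; origin: centre of the spigot's underside. A steel finger 14 mm wide, 6 mm thick points to its -x
- yellow_mark (a point): mark of the yellow gauge: tip of its finger, 35 mm to -x of the gauge's axis, at the finger's top face (70 mm above the gauge's origin). Plugged in, the flange rests on the base, the finger points at the pad and the mark is 50 mm above the pad
- gauge_blue: blue height gauge, loose, 0.16 kg; one of the red, yellow and blue gauges is there. It stands on its dark spigot, 26 x 20 x 14 mm (x, y, z); above that a flange 44 x 36 x 8 mm, then an upright 20 mm along x, 24 mm along y (grip it across y), top 94 mm above the origin; origin: centre of the spigot's underside. A steel finger 14 mm wide, 6 mm thick points to its -x
- blue_mark (a point): mark of the blue gauge: tip of its finger, 35 mm to -x of the gauge's axis, at the finger's top face (80 mm above the gauge's origin). Plugged in, the flange rests on the base, the finger points at the pad and the mark is 60 mm above the pad
- thin_a: thin brass packing plate, loose, 60 x 40 x 10 mm (x, y, z), two dark dots on top; origin: centre of its underside
- thin_b: thin brass packing plate, loose, 60 x 40 x 10 mm (x, y, z), two dark dots on top; origin: centre of its underside; missing in some runs
- thin_c: thin brass packing plate, loose, 60 x 40 x 10 mm (x, y, z), two dark dots on top; origin: centre of its underside; missing in some runs
- thick_a: thick aluminium packing plate, loose, 60 x 40 x 20 mm (x, y, z), two dark dots on top; origin: centre of its underside
- thick_b: thick aluminium packing plate, loose, 60 x 40 x 20 mm (x, y, z), two dark dots on top; origin: centre of its underside
- thick_c: thick aluminium packing plate, loose, 60 x 40 x 20 mm (x, y, z), two dark dots on top; origin: centre of its underside; missing in some runs
- tray: loose low wooden tray, 0.9 kg, 100 x 190 mm (x, y), felt floor 4 mm above its underside, rim 6 mm wide and 10 mm high; origin: centre of its underside. It takes two piles of plates side by side along y
- wax_block: yellow wax block, 39 x 59 x 27 mm, a bystander; origin under its centre
- flux_jar: jar with a black cap, 56 mm across, 68 mm high, a bystander; origin under its centre
Not all that is in view belongs to the job. What is shaped like the thick_b but orange is not meant. What is shaped like the thin_b but pink is not meant.

How it is judged:
By the outcome, as a careful person would: the job done as asked, in the order asked, and still so for the second after the job is handed in, with the robot touching nothing.
Of gauge_red, gauge_yellow, gauge_blue only 1 to 1 are there at a start; the rules pass over those that are not, and their reading is None.
Of thin_b, thin_c, thick_c only 2 to 3 are there at a start; the rules pass over those that are not, and their reading is None.
At some moment in a run one of tray, thin_a, thin_b, thin_c may be knocked a few centimetres aside while the robot is not near it.
Once in a run the grip may slacken for a moment while it holds something.
It also fails if it takes over 210 s, if anything falls off the work surface, if the arm or the gripper's body presses on something with over 40 N, if the wrist force passes 120 N, or if a joint passes its speed limit or range.

## Robot

A 7-joint arm with a two-finger parallel gripper is mounted at the origin on a cart in front of the work surface, level with it; the furniture and walls round the work are solid. World frame = base frame: x ahead of the robot, y to its left, z up, the work surface at z = 0. Lengths are in m, angles in rad, forces in N, time in s.
With the tool pointing down it reaches from about 0.425 to 0.875 m from the base axis. Payload 4.7 kg.
Tool frame: the origin (TCP) lies midway between the tips of the shut fingers; the grasp point (between the pads) lies 19 mm behind it; z points along the fingers, y is the line along which they close (so a half turn about z gives the same grasp; the last joint's range is limited). The gripper opens to 87 mm and grips with 3 to 60 N. Pads are 19 mm wide; open, the fingers measure 117 mm over their backs; the gripper's body (75 mm by 190 mm) begins 51 mm behind the grasp point.
Start: joints at [-1.159, 0.321, -0.07, 1.45, 0.023, 1.371, -0.057], TCP at [0.252, 0.599, 0.223] pointing down, gripper open.
Joint ranges: [-2.86, 2.86], [-0.3, 2.09], [-1.38, 1.24], [0.06, 2.45], [-1.56, 4.7], [0.09, 2.05], [-2.69, 2.69]. Speed limits (rad/s): [2.57, 2.57, 3.14, 3.14, 3.14, 3.14, 3.14].

## Interface

Orientations are given as a rotation vector (axis times angle).
In Python, from bench import monitor, cams, workorder gives the robot as it stands.
- The arm moves only by the tool move_arm, never from a script. Its arguments are lists of equal length, an entry for each row: "slide": the shift along the tool's x, y, z in cm, a list of three; "roll": the turn about the tool's z in rad. In form: {"slide": [[dx, dy, dz], ...], "roll": [roll, ...]}. A call has 1 to 20 rows; each row is the pose to reach, as a shift and turn from the pose commanded when the call began, along the tool's axes at that moment; what a row does not reach only later rows make up. A row lasts 1/10 s, in which the tool goes at most 50 mm and 8.59 degrees, less where a joint would pass 70% of its speed; a pose out of reach is approached as far as the arm can. A call with a gripper value outside its range is refused whole. "gripper" is the finger opening in cm, from 0 to 8.7, set as the call begins (left out, the last holds). The fingers move at their own pace and stop on an object; "squeeze" is the grip in N (left out, the last holds). Time passes only in rows, so rows that repeat a pose let the fingers close. It gives the time, the measured TCP pose, the force, the opening and the grip force at its end, in the units of the state.
- monitor.get_state(): the state, without advancing time (a new reading comes with each control period).
- cams.get_image(name): name is "scene" or "side" or "wrist"; returns the picture (400x640x3 uint8, red, green, blue); there is no depth.
- cams.get_calibration(name): a dict with "mtx" (3x3 intrinsics, pixels), "R" (3x3) and "t" (3): a world point X has camera coordinates R X + t. Camera axes: x right, y down, z forward; pixel columns grow to the right and rows downward; lengths in m; the calibration is good to about 2 mm. A picture is of the moment at which its call begins: read the wrist's pose just before it. get_calibration takes no time and is no camera call; for the wrist camera it gives the pose at the moment of the call.
- workorder.close_job(): hands the job in; it is judged then, once.
The state is a dict: "time": time; "joint_positions": joint angles; "qd": joint speeds; "joint_torque": joint torques, N m; "position": TCP position; "tool_rot": TCP orientation; "ft_force": force on the tool from outside, world axes, zero at the start; "torque": the same for the moment, N m; "grip_width": opening from 0.0 (shut) to 1.0 (fully open); "grip_force": force on a finger pad.
Only numpy, scipy, OpenCV 4.12 (cv2) and the standard library are available. Lean on these libraries where they do the work, as an engineer would, in place of code of your own. Each camera call takes 0.05 s, during which the arm holds its last target. There are 200 camera calls.

## Working session

There is one attempt and no reset: what is moved stays moved. The work goes in short steps, Python scripts to look and compute and a tool call to move; the robot and the scene stay as the last step left them, time stands still between calls to the robot, and variables do not carry over. Pictures are saved under pics/ and viewed, at most 14 in all, crops included, and the job is handed in when it is done.

Besides the shell and the picture viewer there is one more tool, called after "Request:" in YAML: its name, and indented under it one key for each argument. move_arm: Moves the arm, as the interface text tells. Its arguments: {"type":"object","properties":{"slide":{"type":"array","items":{"type":"array","items":{"type":"number"}}},"roll":{"type":"array","items":{"type":"number"}},"gripper":{"type":"number"},"squeeze":{"type":"number"}},"required":["slide","roll"]}

```bash
ls; mkdir -p pics; python3 - <<'E'
from bench import monitor, cams
import cv2, numpy as np
s=monitor.get_state(); print(s)
for n in ("scene","side"):
    im=cams.get_image(n); cv2.imwrite(f"pics/{n}0.png",im[:,:,::-1]); c=cams.get_calibration(n); print(n,c)
E
```

```text
pics
{'time': 0.0, 'joint_positions': array([-1.15889212,  0.3218293 , -0.07008623,  1.45163937,  0.02256214,
        1.37072943, -0.05689412]), 'qd': array([ 0.00046668,  0.00043776,  0.00150566, -0.00104813,  0.00016255,
        0.00105941, -0.00075441]), 'joint_torque': array([ 2.36603091e-04, -4.91298151e+01, -4.03788993e-01, -3.12525415e+01,
       -6.40361197e-02,  4.38436959e-02,  1.83482834e-04]), 'position': array([0.25163855, 0.59875694, 0.22147526]), 'tool_rot': array([-6.20651346e-01, -3.07936216e+00,  2.81654410e-03]), 'ft_force': array([ 0.54704053,  0.19566764, -0.35010036]), 'torque': array([ 0.00775687, -0.00967638,  0.00010026]), 'grip_force': 0.0, 'grip_width': 1.0009829058371589}
scene {'mtx': array([[516.32924932,   0.        , 325.39704605],
       [  0.        , 516.32924932, 191.75910766],
       [  0.        ,   0.        ,   1.        ]]), 'R': array([[ 0.80090204, -0.59876716,  0.00581431],
       [-0.42548518, -0.57590122, -0.69806887],
       [ 0.42132918,  0.55661089, -0.71600701]]), 't': array([-0.52165923,  0.26106621,  1.21981425])}
side {'mtx': array([[517.72422121,   0.        , 322.40493448],
       [  0.        , 517.72422121, 200.42212955],
       [  0.        ,   0.        ,   1.        ]]), 'R': array([[ 0.99986475,  0.00908771, -0.01370772],
       [-0.00727998, -0.50281619, -0.8643627 ],
       [-0.01474754,  0.86434559, -0.50268202]]), 't': array([-0.5660372 ,  0.02395487,  1.55074429])}
```

View pics/scene0.png

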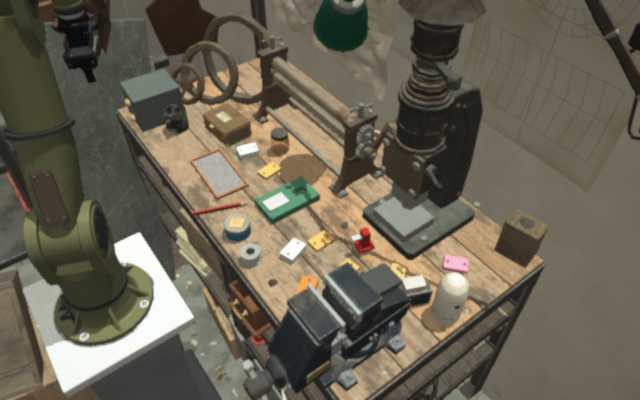

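View pics/side0.png

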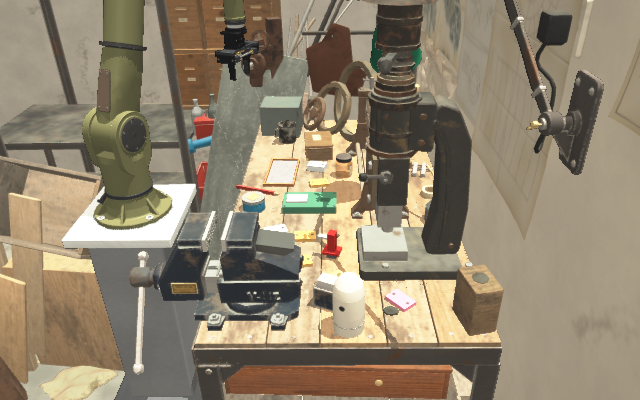

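The scene view shows the red gauge at (363,240), the green plate at (288,198), the tray at (218,172), white plates at (248,150) and (292,250), brass plates at (269,170) and (320,240), and more items by the vice at about (350,266) and (400,268). I'll enlarge the crowded area.

```bash
cat > h.py <<'E'
from bench import monitor, cams
import cv2, numpy as np
def ray(c,u,v):
    d=np.linalg.inv(c["mtx"])@np.array([u,v,1.]); return -c["R"].T@c["t"], c["R"].T@d
def onz(c,u,v,z):
    o,d=ray(c,u,v); return o+d*(z-o[2])/d[2]
def proj(c,X):
    p=c["mtx"]@(c["R"]@np.asarray(X,float)+c["t"]); return p[:2]/p[2]
def tri(c1,p1,c2,p2):
    (o1,d1),(o2,d2)=ray(c1,*p1),ray(c2,*p2)
    A=np.stack([d1,-d2],1); k=np.linalg.lstsq(A,o2-o1,rcond=None)[0]
    a,b=o1+d1*k[0],o2+d2*k[1]; return (a+b)/2, np.linalg.norm(a-b)
E
python3 - <<'E'
from h import *
a=cv2.imread("pics/scene0.png");b=cv2.imread("pics/side0.png")
A=cv2.resize(a[125:315,185:485],None,fx=2.6,fy=2.6,interpolation=cv2.INTER_CUBIC)[:,:780]
cv2.imwrite("pics/scene0c.png",A)
cv2.imwrite("pics/side0c.png",cv2.resize(b[150:340,200:430],None,fx=3.1,fy=3.1,interpolation=cv2.INTER_CUBIC))
c=cams.get_calibration("scene")
for n,p,z in [("white1",(248,150),.02),("white2",(292,250),.02),("br1",(269,170),.01),("br2",(320,240),.01),("y3",(350,266),.01),("y4",(400,268),.02),("w3",(418,290),.02),("red",(363,247),.02),("green",(288,198),.022),("pad",(276,202),.028),("tray",(218,172),.004),("orange",(308,285),.02)]: print(n,onz(c,*p,z).round(3))
E
```

```text
white1 [0.543 0.249 0.02 ]
white2 [ 0.435 -0.148  0.02 ]
br1 [0.552 0.145 0.01 ]
br2 [ 0.516 -0.158  0.01 ]
y3 [ 0.527 -0.269  0.01 ]
y4 [ 0.617 -0.352  0.02 ]
w3 [ 0.608 -0.425  0.02 ]
red [ 0.586 -0.248  0.02 ]
green [0.527 0.007 0.022]
pad [0.489 0.009 0.028]
tray [0.429 0.233 0.004]
orange [ 0.406 -0.258  0.02 ]
```

View pics/scene0c.png

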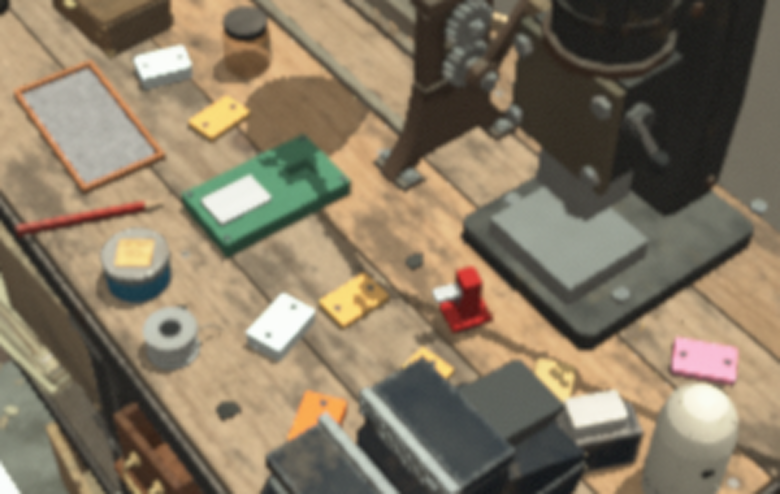

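View pics/side0c.png

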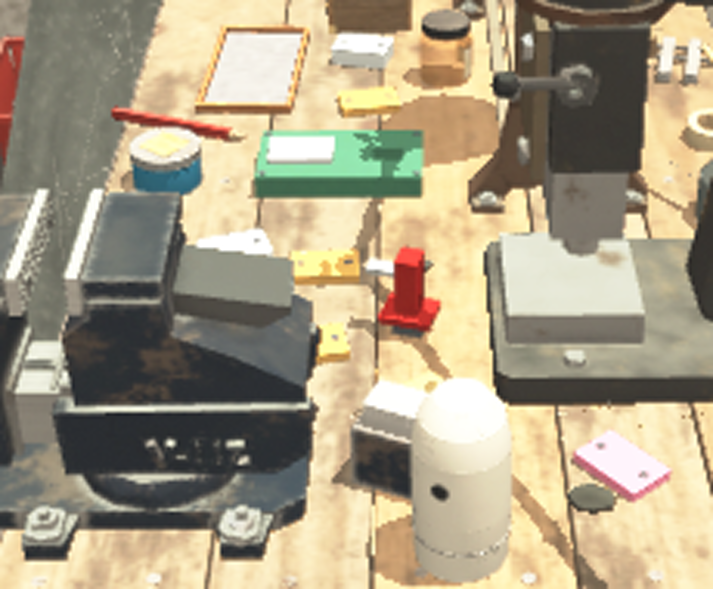

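Request:
move_arm:
  slide:
    - [-42.2,-36.4,-15.7]
    - [-42.2,-36.4,-15.7]
    - [-42.2,-36.4,-15.7]
    - [-42.2,-36.4,-15.7]
    - [-42.2,-36.4,-15.7]
    - [-42.2,-36.4,-15.7]
    - [-42.2,-36.4,-15.7]
    - [-42.2,-36.4,-15.7]
    - [-42.2,-36.4,-15.7]
    - [-42.2,-36.4,-15.7]
    - [-42.2,-36.4,-15.7]
    - [-42.2,-36.4,-15.7]
    - [-42.2,-36.4,-15.7]
    - [-42.2,-36.4,-15.7]
  roll: [-0.4,-0.4,-0.4,-0.4,-0.4,-0.4,-0.4,-0.4,-0.4,-0.4,-0.4,-0.4,-0.4,-0.4]

```text
time: 1.5
position: [0.4997, 0.1001, 0.3792]
tool_rot: [0.002, -3.141, -0.001]
ft_force: [-0.3, -0.0, -1.2]
grip_width: 1.004
grip_force: 0.0
```

```bash
cat >> h.py <<'E'
from scipy.spatial.transform import Rotation as Ro
def st():
    s=monitor.get_state(); R=Ro.from_rotvec(s["tool_rot"]).as_matrix()
    print("t%.2f"%s["time"],s["position"].round(4),"yaw%.1f"%np.degrees(np.arctan2(R[1,0],R[0,0])),"q7 %.2f"%s["joint_positions"][6],"w%.2fcm"%(8.7*s["grip_width"]),"gf%.1f"%s["grip_force"],"F",s["ft_force"].round(1)); return s,R
def go(x,y,z,yaw=None,s=None):
    """shift (cm, tool axes) and roll to a world TCP pose"""
    s,R=st(); d=R.T@(np.array([x,y,z])-s["position"])*100
    cur=np.arctan2(R[1,0],R[0,0]); r=0 if yaw is None else -(np.radians(yaw)-cur+np.pi)%(2*np.pi)
    r=0 if yaw is None else (cur-np.radians(yaw)+np.pi)%(2*np.pi)-np.pi
    print("slide",d.round(2),"roll %.3f"%r)
def snap(tag):
    c=cams.get_calibration("wrist"); im=cams.get_image("wrist")[:,:,::-1].copy()
    cv2.imwrite(f"pics/{tag}.png",im); np.savez(f"pics/{tag}.npz",**c); return c,im
E
python3 - <<'E'
from h import *
st(); c,im=snap("w1"); print(c["R"].round(2), (-c["R"].T@c["t"]).round(3))
go(.50,-.2,.38,180)
E
```

```text
t1.50 [0.4997 0.1001 0.3792] yaw-179.9 q7 1.32 w8.73cm gf0.0 F [-0.3 -0.  -1.2]
[[-0.    1.    0.  ]
 [ 0.97 -0.    0.24]
 [ 0.24  0.   -0.97]] [0.434 0.102 0.542]
t1.55 [0.4993 0.1013 0.3789] yaw-179.8 q7 1.32 w8.68cm gf0.0 F [0.4 0.8 0.7]
slide [  0.04 -30.13  -0.12] roll 0.004
```

View pics/w1.png

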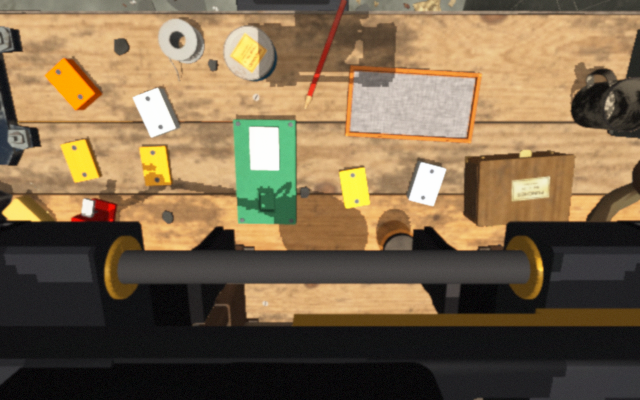

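The wrist view shows three thin plates, at (80,160), (155,165) and (354,188). Thick plates are at (155,112) and (427,184), the tray at (413,105), the wax at (25,208) and the gauge at (95,210).

Request:
move_arm:
  slide:
    - [0,-28,-2]
    - [0,-28,-2]
    - [0,-28,-2]
    - [0,-28,-2]
    - [0,-28,-2]
    - [0,-28,-2]
    - [0,-28,-2]
    - [0,-28,-2]
  roll: [0,0,0,0,0,0,0,0]

```text
time: 2.35
position: [0.5007, -0.1782, 0.3989]
tool_rot: [0.006, -3.141, -0.002]
ft_force: [0.0, -0.2, -0.1]
grip_width: 0.997
grip_force: 0.0
```

```bash
python3 - <<'E'
from h import *
st(); c,im=snap("w2")
E
```

```text
t2.35 [ 0.5007 -0.1782  0.3989] yaw-179.8 q7 1.89 w8.67cm gf0.0 F [ 0.  -0.2 -0.1]
```

View pics/w2.png

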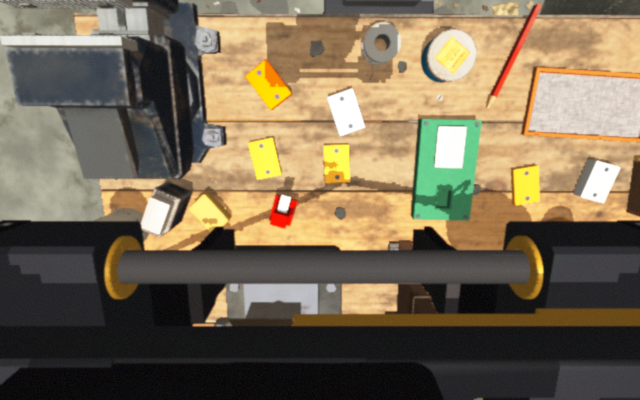

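The second view confirms the same set: thin plates at (265,158), (336,162) and (526,184), thick at (346,112) and (597,180), the gauge at (283,210). Nothing further is hidden. Now I'll segment both views and triangulate.

```bash
cat >> h.py <<'E'
MASKS={"white":((0,0,170),(180,45,255)),"yellow":((20,120,150),(33,255,255)),"green":((65,100,60),(90,255,200)),"red":((0,190,90),(6,255,255)),"frame":((5,120,120),(14,230,255)),"felt":((0,0,120),(180,30,175))}
def rects(im,col,amin=250,amax=8000):
    lo,hi=MASKS[col]; m=cv2.inRange(cv2.cvtColor(im,cv2.COLOR_BGR2HSV),lo,hi)
    if col=="red": m|=cv2.inRange(cv2.cvtColor(im,cv2.COLOR_BGR2HSV),(174,190,90),(180,255,255))
    m[222:]=0; m=cv2.morphologyEx(m,cv2.MORPH_CLOSE,np.ones((5,5)))
    out=[]
    for k in cv2.findContours(m,cv2.RETR_EXTERNAL,cv2.CHAIN_APPROX_NONE)[0]:
        a=cv2.contourArea(k)
        if amin<a<amax: out.append((cv2.minAreaRect(k),a,k))
    return out
def wrect(c,r,z):
    """minAreaRect -> world centre, sides, yaw of long side on plane z"""
    P=np.array([onz(c,*q,z) for q in cv2.boxPoints(r)]); e1,e2=P[1]-P[0],P[2]-P[1]
    if np.linalg.norm(e1)<np.linalg.norm(e2): e1,e2=e2,e1
    return P.mean(0),np.linalg.norm(e1),np.linalg.norm(e2),np.degrees(np.arctan2(e1[1],e1[0]))%180
E
python3 - <<'E'
from h import *
Z={"white":.02,"yellow":.01,"green":.022,"red":.02,"frame":.01,"felt":.004}
C={}
for t in ("w1","w2"):
    c=dict(np.load(f"pics/{t}.npz")); im=cv2.imread(f"pics/{t}.png"); C[t]=c
    for col in Z:
        for r,a,k in rects(im,col,120):
            w=wrect(c,r,Z[col]); print(t,col,np.round(r[0],1),int(a),"xy",w[0][:2].round(4),"L %.3f W %.3f yaw %.1f"%w[1:])
E
```

```text
w1 white [ 87. 207.] 133 xy [ 0.5797 -0.2618] L 0.026 W 0.015 yaw 170.9
w1 white [427.  183.7] 1018 xy [0.5433 0.2593] L 0.063 W 0.041 yaw 165.2
w1 white [264. 148.] 1230 xy [0.4896 0.0145] L 0.065 W 0.044 yaw 178.3
w1 white [154.  112.5] 1185 xy [ 0.4385 -0.142 ] L 0.062 W 0.041 yaw 19.0
w1 white [412.3 104.6] 6220 xy [0.4279 0.2303] L 0.170 W 0.081 yaw 86.8
w1 white [241.2  53.2] 527 xy [ 0.3586 -0.0117] L 0.068 W 0.045 yaw 179.1
w1 white [179.2  42.2] 1262 xy [ 0.3443 -0.0963] L 0.059 W 0.051 yaw 31.5
w1 yellow [ 21.2 215.6] 438 xy [ 0.5967 -0.3749] L 0.050 W 0.038 yaw 43.6
w1 yellow [354.3 187.8] 989 xy [0.5519 0.1503] L 0.063 W 0.041 yaw 10.3
w1 yellow [154.4 164.5] 734 xy [ 0.5156 -0.1552] L 0.059 W 0.040 yaw 2.6
w1 yellow [ 79.1 161. ] 979 xy [ 0.5103 -0.269 ] L 0.064 W 0.040 yaw 11.5
w1 yellow [68.6 83.7] 1031 xy [ 0.3981 -0.2652] L 0.058 W 0.037 yaw 37.7
w1 yellow [248.2  52.7] 610 xy [ 0.3561 -0.0039] L 0.038 W 0.037 yaw 54.3
w1 green [264.5 170.5] 5902 xy [0.5251 0.0142] L 0.153 W 0.088 yaw 178.9
w1 red [103.8 210.2] 248 xy [ 0.5848 -0.2367] L 0.035 W 0.032 yaw 78.0
w1 red
[... 2753 characters left out ...]
.5] 152 xy [0.5991 0.1321] L 0.047 W 0.025 yaw 92.6
w2 frame [298.6 199.3] 194 xy [ 0.5762 -0.2158] L 0.066 W 0.036 yaw 132.3
w2 frame [490.8 196.5] 272 xy [0.5706 0.095 ] L 0.052 W 0.036 yaw 142.3
w2 frame [580.1 103.8] 952 xy [0.4265 0.214 ] L 0.171 W 0.103 yaw 86.6
w2 frame [515.5  50.2] 389 xy [0.3516 0.1045] L 0.137 W 0.013 yaw 158.5
w2 felt [211.5 135. ] 273 xy [ 0.474 -0.351] L 0.034 W 0.030 yaw 176.1
w2 felt [205.1  39.6] 312 xy [ 0.3357 -0.35  ] L 0.038 W 0.033 yaw 179.6
w2 felt [379.9  43.4] 936 xy [ 0.3403 -0.093 ] L 0.054 W 0.048 yaw 178.1
w2 felt [482.    6.5] 269 xy [0.2902 0.0521] L 0.066 W 0.017 yaw 90.2
w2 felt [250.5   6.5] 1289 xy [ 0.2912 -0.2812] L 0.205 W 0.017 yaw 90.2
```

```bash
python3 - <<'E'
from h import *
a,b=cams.get_calibration("scene"),cams.get_calibration("side")
for n,p,q in [("ram bottom",(408,202),(390,228)),("plate left-near corner",(374,207),(362,237)),("lever knob",(425,172),(363,176)),("base corner L",(364,214),(358,262)),("base near corner",(410,255),(360,278)),("frame foot",(340,190),(357,215)),("lamp",(340,25),(392,60))]: 
    X,e=tri(a,p,b,q); print(n,X.round(3),round(e,3))
print(onz(a,374,207,.05),onz(a,410,255,0.01),onz(a,364,214,0.01),onz(a,340,188,0))
go(.585,-.24,.26,180)
E
```

```text
ram bottom [ 0.739 -0.24   0.082] 0.002
plate left-near corner [ 0.682 -0.172  0.022] 0.028
lever knob [ 0.667 -0.33   0.285] 0.022
base corner L [ 0.686 -0.13  -0.073] 0.064
base near corner [ 0.664 -0.337  0.009] 0.014
frame foot [ 0.67  -0.043  0.002] 0.009
lamp [0.765 0.099 0.416] 0.015
[ 0.67840579 -0.17874365  0.05      ] [ 0.67048428 -0.33276201  0.01      ] [ 0.66592942 -0.15599603  0.01      ] [ 0.68085323 -0.03087784  0.        ]
t2.40 [ 0.501  -0.1772  0.3989] yaw-179.7 q7 1.89 w8.72cm gf0.0 F [-0.7  0.8 -1.5]
slide [-8.38 -6.34 13.87] roll 0.006
```

Request:
move_arm:
  slide:
    - [-4,-3.1,4]
    - [-8,-6.3,8]
    - [-8,-6.3,12]
    - [-8,-6.3,13.9]
    - [-8,-6.3,13.9]
    - [-8,-6.3,13.9]
  roll: [0,0,0,0,0,0]

```text
time: 3.0
position: [0.5812, -0.2402, 0.2607]
tool_rot: [0.009, -3.141, -0.002]
ft_force: [0.5, 0.2, 0.4]
grip_width: 1.002
grip_force: 0.0
```

```bash
python3 - <<'E'
from h import *
s,R=st(); print(s["joint_positions"].round(2)); c,im=snap("w3")
cv2.imwrite("pics/w3c.png",cv2.resize(im[60:230,220:440],None,fx=3,fy=3,interpolation=cv2.INTER_CUBIC))
for col in("white","red","yellow"):
  for r,a,k in rects(im,col,120):
    w=wrect(c,r,.0); print(col,np.round(r[0],1),int(a),w[0][:2].round(4))
E
```

```text
t3.00 [ 0.5812 -0.2402  0.2607] yaw-179.7 q7 2.07 w8.71cm gf0.0 F [0.5 0.2 0.4]
[-0.19  0.3   0.69  1.47 -0.19  1.44  2.07]
white [147.6 182.4] 1483 [ 0.6037 -0.4538]
white [327.1 162.7] 303 [ 0.578  -0.2334]
white [ 36.5 173. ] 2292 [ 0.5941 -0.5881]
white [224.  72.] 526 [ 0.4746 -0.3517]
white [559.9  84.9] 2350 [0.4875 0.0337]
white [ 6.  63.5] 178 [ 0.4666 -0.5979]
white [414.3  33.3] 2277 [ 0.4334 -0.1373]
red [321.2 176.2] 772 [ 0.5948 -0.2406]
yellow [309.5 205.5] 2797 [ 0.632 -0.255]
yellow [505.3 188.6] 1770 [ 0.6098 -0.0131]
yellow [226.5 177.5] 3684 [ 0.5977 -0.3576]
yellow [ 81.  160.5] 125 [ 0.5766 -0.531 ]
yellow [396.5 111. ] 1700 [ 0.5172 -0.1526]
yellow [296.5 104.6] 1761 [ 0.5105 -0.2695]
```

View pics/w3c.png

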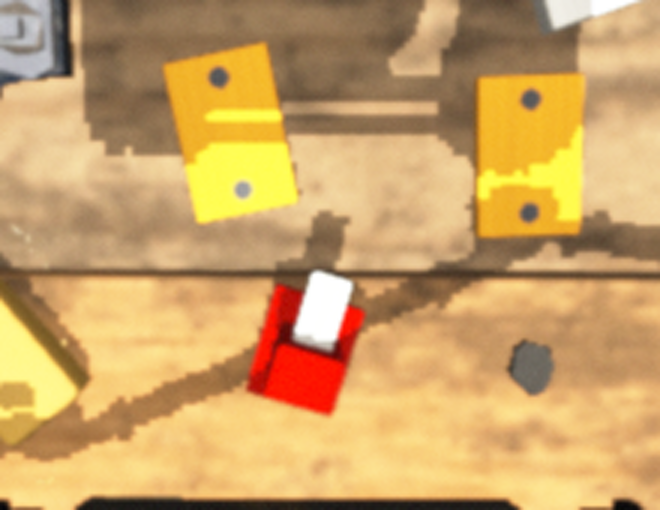

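Crop w3c: the finger tip edge runs from (315,270) to (355,283), and its root from (293,338) to (333,350). The gauge is turned about -18°. The thin plates are at (230,132) and (530,155).

```bash
python3 - <<'E'
from h import *
c=dict(np.load("pics/w3.npz")); f=lambda x,y:(220+x/3,60+y/3)
pts=[onz(c,*f(*p),.06) for p in [(315,270),(355,283),(293,338),(333,350)]]
tip=(pts[0]+pts[1])/2; root=(pts[2]+pts[3])/2; d=tip-root
print("width",np.linalg.norm(pts[0]-pts[1]),"len",np.linalg.norm(d)); 
e=pts[1]-pts[0]; yaw1=np.degrees(np.arctan2(-d[1],-d[0])); yaw2=np.degrees(np.arctan2(e[1],e[0]))-90
yaw=(yaw1+yaw2)/2; print("yaw",yaw1,yaw2,"tip",tip)
u=np.array([np.cos(np.radians(yaw)),np.sin(np.radians(yaw)),0]); v=np.array([-u[1],u[0],0]); ax=tip+.035*u; ax[2]=0; print("axis",ax)
for z,a,b in [(.022,.022,.018),(.074,.010,.012)]:
  for i,j in [(-1,-1),(-1,1),(1,1),(1,-1)]:
    p=proj(c,ax+u*a*i+v*b*j+[0,0,z]); print(z,i,j,((p-[220,60])*3).round(0))
# height of finger tip by two views: w2
c2=dict(np.load("pics/w2.npz")); r=[r for r in rects(cv2.imread("pics/w2.png"),"white",120) if abs(r[0][0][0]-283.9)<5][0]
m=r[2].mean(axis=(0)); mm=[q for q in rects(cv2.imread("pics/w3.png"),"white",120) if abs(q[0][0][0]-327)<5][0]
print("finger centre tri",tri(c2,r[0][0],c,mm[0][0]))
print("sides", wrect(c,mm[0],.06))
E
```

```text
width 0.014494665162800858 len 0.024734666986075533
yaw -17.52485453277938 -17.69636743128848 tip [ 0.55812812 -0.22952744  0.06      ]
axis [ 0.59148784 -0.24011656  0.        ]
0.022 -1 -1 [277. 283.]
0.022 -1 1 [367. 312.]
0.022 1 1 [331. 418.]
0.022 1 -1 [243. 390.]
0.074 -1 -1 [279. 341.]
0.074 -1 1 [347. 363.]
0.074 1 1 [328. 418.]
0.074 1 -1 [261. 397.]
finger centre tri (array([ 0.56935741, -0.23417229,  0.05793895]), np.float64(6.96295411680706e-05))
sides (array([ 0.56917871, -0.2341931 ,  0.06      ]), np.float64(0.025058836552553285), np.float64(0.0150272543064217), np.float64(161.78166886625826))
```

```bash
python3 - <<'E'
from h import *
go(.5915,-.2401,.10,162.2); go(.5915,-.2401,.034,162.2)
E
```

```text
t3.05 [ 0.5817 -0.2411  0.2623] yaw-179.7 q7 2.07 w8.72cm gf0.0 F [ 0.3 -0.3 -0.2]
slide [-0.95  0.09 16.24] roll 0.316
t3.05 [ 0.5817 -0.2411  0.2623] yaw-179.7 q7 2.07 w8.72cm gf0.0 F [ 0.3 -0.3 -0.2]
slide [-0.93  0.08 22.84] roll 0.316
```

Request:
move_arm:
  slide:
    - [-1,0.05,4]
    - [-1,0.05,8]
    - [-1,0.05,12]
    - [-1,0.05,16]
    - [-1,0.05,18]
    - [-1,0.05,20]
    - [-1,0.05,21.5]
    - [-1,0.05,22.7]
    - [-1,0.05,22.7]
    - [-1,0.05,22.7]
  roll: [0.14,0.28,0.316,0.316,0.316,0.316,0.316,0.316,0.316,0.316]
  gripper: 5.0
  squeeze: 30

```text
time: 4.05
position: [0.5914, -0.2422, 0.0346]
tool_rot: [0.49, 3.102, 0.0]
ft_force: [1.2, -0.7, 0.3]
grip_width: 0.574
grip_force: 0.0
```

Request:
move_arm:
  slide:
    - [0,0,0]
    - [0,0,0]
    - [0,0,0]
    - [0,0,0]
    - [0,0,0]
  roll: [0,0,0,0,0]
  gripper: 1.0
  squeeze: 40

```text
time: 4.55
position: [0.5908, -0.2421, 0.0338]
tool_rot: [0.491, 3.103, 0.0]
ft_force: [-0.3, -0.9, 1.1]
grip_width: 0.273
grip_force: 39.9
```

Request:
move_arm:
  slide:
    - [0,0,-3]
    - [0,0,-7]
    - [0,0,-11]
    - [0,0,-15]
    - [0,0,-19]
    - [0,0,-20]
    - [0,0,-20]
  roll: [0,0,0,-0.1,-0.22,-0.316,-0.316]

```text
time: 5.25
position: [0.5915, -0.2428, 0.2358]
tool_rot: [-0.004, 3.138, -0.001]
ft_force: [-0.1, -0.3, -2.2]
grip_width: 0.269
grip_force: 39.9
```

```bash
python3 - <<'E'
from h import *
go(.58,.016,.24,180)
E
```

```text
t5.25 [ 0.5915 -0.2428  0.2358] yaw-179.9 q7 2.08 w2.34cm gf39.9 F [-0.1 -0.3 -2.2]
slide [ 1.09 25.88 -0.44] roll 0.002
```

Request:
move_arm:
  slide:
    - [0.5,4,-0.4]
    - [1.1,8,-0.4]
    - [1.1,12,-0.4]
    - [1.1,16,-0.4]
    - [1.1,20,-0.4]
    - [1.1,24,-0.4]
    - [1.1,25.9,-0.4]
    - [1.1,25.9,-0.4]
    - [1.1,25.9,-0.4]
  roll: [0,0,0,0,0,0,0,0,0]

```text
time: 6.15
position: [0.5782, 0.0164, 0.236]
tool_rot: [0.002, -3.139, 0.002]
ft_force: [0.2, 0.4, -1.9]
grip_width: 0.274
grip_force: 39.9
```

```bash
python3 - <<'E'
from h import *
st(); c,im=snap("w4")
cv2.imwrite("pics/w4c.png",cv2.resize(im[0:240,200:480],None,fx=2.5,fy=2.5,interpolation=cv2.INTER_CUBIC))
for col,z in(("white",.028),("green",.022)):
  for r,a,k in rects(im,col,400,30000):
    w=wrect(c,r,z); print(col,np.round(r[0],1),int(a),w[0][:2].round(4),np.round(w[1:],3))
E
```

```text
t6.15 [0.5782 0.0164 0.236 ] yaw-179.9 q7 1.58 w2.38cm gf39.9 F [ 0.2  0.4 -1.9]
white [322.5 206. ] 980 [0.6146 0.0172] [3.6000e-02 3.4000e-02 9.0033e+01]
white [549.8 139.6] 2148 [0.5431 0.2542] [6.20000e-02 4.10000e-02 1.65576e+02]
white [321.  85.] 2568 [0.4888 0.0157] [0.062 0.041 0.745]
white [531.5  36. ] 11369 [0.4433 0.221 ] [1.7000e-01 6.6000e-02 8.9987e+01]
white [162.8  33.1] 2722 [ 0.4406 -0.1382] [ 0.064  0.041 19.12 ]
green [318.3 118.5] 10111 [0.5251 0.0127] [1.55000e-01 8.90000e-02 1.75334e+02]
```

View pics/w4c.png

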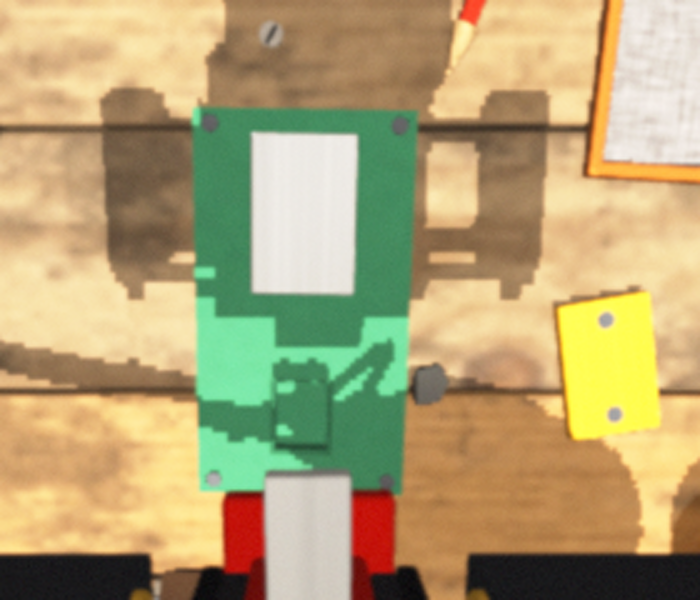

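Crop w4c: the pad runs from (252,132) to (354,296), the green plate from (195,108) to (402,492) and the socket from (275,365) to (328,447). The finger tip of the held gauge is at (266..351,474).

```bash
python3 - <<'E'
from h import *
c=dict(np.load("pics/w4.npz")); f=lambda x,y:(200+x/2.5,y/2.5)
def q(n,P,z):
    W=np.array([onz(c,*f(*p),z) for p in P]); m=W.mean(0)
    e=(W[3]+W[2]-W[0]-W[1])/2; g=(W[1]+W[2]-W[0]-W[3])/2
    print(n,m.round(4),"lenx %.4f leny %.4f"%(np.linalg.norm(e),np.linalg.norm(g)),"yawx %.2f yawy %.2f"%(np.degrees(np.arctan2(e[1],e[0])),np.degrees(np.arctan2(g[1],g[0]))-90))
q("pad",[(252,132),(358,134),(354,296),(252,294)],.028)
q("plate",[(195,108),(417,112),(402,492),(202,490)],.022)
q("socket",[(275,365),(330,367),(328,447),(274,445)],.022)
q("finger",[(266,473),(351,475),(352,560),(263,560)],.262)
q("flange front",[(223,490),(396,491),(396,572),(223,572)],.224)
print(cams.get_calibration("wrist")["R"].round(4))
# refine socket/plate subpixel
im=cv2.imread("pics/w4.png"); g=cv2.cvtColor(im,cv2.COLOR_BGR2GRAY)
pp=np.array([f(*p) for p in [(252,132),(358,134),(354,296),(252,294),(275,365),(330,367),(328,447),(274,445)]],np.float32).reshape(-1,1,2)
r=cv2.cornerSubPix(g,pp.copy(),(3,3),(-1,-1),(3,30,.01)).reshape(-1,2); r2=[((a-200)*2.5,b*2.5) for a,b in r]
print(np.round(r2,0).tolist()); q("pad",r2[:4],.028); q("sock",r2[4:],.022)
E
```

```text
pad [0.4894 0.0163 0.028 ] lenx 0.0624 leny 0.0419 yawx -0.80 yawy -1.05
plate [0.5269 0.0162 0.022 ] lenx 0.1563 leny 0.0884 yawx -0.67 yawy -0.76
socket [0.5675 0.0152 0.022 ] lenx 0.0347 leny 0.0235 yawx -1.16 yawy -2.09
finger [0.5508 0.0184 0.262 ] lenx 0.0144 leny 0.0140 yawx -0.64 yawy -0.63
flange front [0.5644 0.0186 0.224 ] lenx 0.0176 leny 0.0358 yawx 0.02 yawy -0.13
[[ 0.0016  1.     -0.0017]
 [ 0.9705 -0.0011  0.2412]
 [ 0.2412 -0.002  -0.9705]]
[[250.0, 131.0], [356.0, 134.0], [352.0, 293.0], [251.0, 291.0], [271.0, 364.0], [330.0, 367.0], [329.0, 450.0], [272.0, 450.0]]
pad [0.4886 0.0157 0.028 ] lenx 0.0614 leny 0.0415 yawx -0.72 yawy -1.23
sock [0.5682 0.0148 0.022 ] lenx 0.0365 leny 0.0249 yawx 0.01 yawy -1.47
```

Request:
move_arm:
  slide:
    - [0.6,-0.15,4]
    - [0.6,-0.15,8]
    - [0.6,-0.15,11]
    - [0.6,-0.15,13.5]
    - [0.6,-0.15,15.5]
    - [0.6,-0.15,16.6]
    - [0.6,-0.15,16.6]
    - [0.6,-0.15,16.6]
    - [0.6,-0.15,16.6]
  roll: [0.006,0.006,0.006,0.006,0.006,0.006,0.006,0.006,0.006]

```text
time: 7.1
position: [0.5742, 0.015, 0.0729]
tool_rot: [0.007, 3.139, 0.001]
ft_force: [0.4, 0.1, -1.6]
grip_width: 0.273
grip_force: 39.9
```

```bash
python3 - <<'E'
from h import *
P=[monitor.get_state()["position"] for _ in range(1)];st(); c,im=snap("w5")
cv2.imwrite("pics/w5c.png",cv2.resize(im[0:240,180:460],None,fx=2.5,fy=2.5,interpolation=cv2.INTER_CUBIC)); st()
E
```

```text
t7.10 [0.5742 0.015  0.0729] yaw179.7 q7 1.64 w2.37cm gf39.9 F [ 0.4  0.1 -1.6]
t7.15 [0.5741 0.0152 0.0729] yaw179.8 q7 1.64 w2.38cm gf39.9 F [-0.1 -0.  -1.3]
```

View pics/w5c.png

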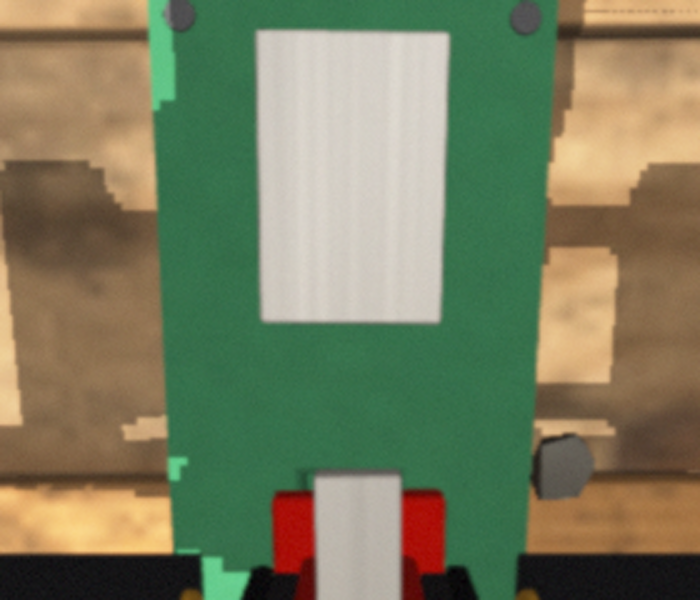

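Crop w5c: the pad corners are (257,30), (449,33), (441,322) and (261,321), the finger tip is at (314..401,474) and the flange front edge at (273..446,492).

```bash
python3 - <<'E'
from h import *
c=dict(np.load("pics/w5.npz")); W=lambda x,y,z:onz(c,180+x/2.5,y/2.5,z)
p=[W(*q,.028) for q in [(257,30),(449,33),(441,322),(261,321)]]; print("pad",np.mean(p,0), "len",np.linalg.norm(p[3]-p[0]),np.linalg.norm(p[1]-p[0]), "yaw",np.degrees(np.arctan2((p[2]+p[3]-p[0]-p[1])[1],(p[2]+p[3]-p[0]-p[1])[0])))
a,b=W(172,480,.022),W(531,480,.022); print("plate mid",(a+b)/2, np.linalg.norm(a-b))
a,b=W(314,474,.0989),W(401,474,.0989); print("tip",(a+b)/2,np.linalg.norm(a-b),"axis x",(a[0]+b[0])/2+.035, "yaw",np.degrees(np.arctan2(b[1]-a[1],b[0]-a[0]))-90)
a,b=W(273,492,.061),W(446,492,.061); print("flange",(a+b)/2,np.linalg.norm(a-b),"axis x",(a[0]+b[0])/2+.022)
E
```

```text
pad [0.48880266 0.01608813 0.028     ] len 0.061383050558997905 0.04123445726698084 yaw -0.8373373264127363
plate mid [0.55857341 0.01542215 0.022     ] 0.08953987499057776
tip [0.53942441 0.0170811  0.0989    ] 0.013849402354701034 axis x 0.5744244133640953 yaw -0.31600990571834586
flange [0.55188722 0.01739237 0.061     ] 0.03537854953054132 axis x 0.5738872161555738
```

Request:
move_arm:
  slide:
    - [0.24,-0.22,0]
    - [0.24,-0.22,0.5]
    - [0.24,-0.22,1.0]
    - [0.24,-0.22,1.4]
    - [0.24,-0.22,1.6]
    - [0.24,-0.22,1.8]
    - [0.24,-0.22,2.0]
    - [0.24,-0.22,2.0]
  roll: [0.008,0.008,0.008,0.008,0.008,0.008,0.008,0.008]

```text
time: 7.95
position: [0.5705, 0.0132, 0.0513]
tool_rot: [-0.018, -3.141, 0.0]
ft_force: [0.7, -0.0, -0.5]
grip_width: 0.273
grip_force: 39.9
```

Request:
move_arm:
  slide:
    - [0,0,0.2]
    - [0,0,0.4]
    - [0,0,0.6]
    - [0,0,0.7]
    - [0,0,0.8]
    - [0,0,0.9]
    - [0,0,0.95]
    - [0,0,0.95]
  roll: [0,0,0,0,0,0,0,0]

```text
time: 8.75
position: [0.5706, 0.0132, 0.042]
tool_rot: [-0.019, -3.141, -0.0]
ft_force: [-0.1, -0.5, -2.5]
grip_width: 0.272
grip_force: 39.9
```

Request:
move_arm:
  slide:
    - [0,0,0.1]
    - [0,0,0.2]
    - [0,0,0.2]
  roll: [0,0,0]

```text
time: 9.05
position: [0.5708, 0.0132, 0.0418]
tool_rot: [-0.019, -3.142, -0.001]
ft_force: [-3.9, 0.7, 10.7]
grip_width: 0.274
grip_force: 39.9
```

Request:
move_arm:
  slide:
    - [0,0,-0.15]
    - [0,0,-0.15]
    - [0,0,-0.15]
    - [0,0,-0.15]
  roll: [0,0,0,0]
  gripper: 5.0

```text
time: 9.45
position: [0.5707, 0.0132, 0.0414]
tool_rot: [0.018, 3.142, -0.0]
ft_force: [-1.0, -0.1, -0.6]
grip_width: 0.529
grip_force: 0.0
```

Request:
move_arm:
  slide:
    - [0,0,-2]
    - [0,0,-5]
    - [0,0,-9]
    - [0,0,-14]
    - [0,0,-18]
    - [0,0,-18]
  roll: [0,0,0,0,0,0]

```text
time: 10.05
position: [0.5743, 0.013, 0.228]
tool_rot: [0.019, 3.13, 0.003]
ft_force: [0.6, 0.2, -0.0]
grip_width: 0.576
grip_force: 0.0
```

```bash
python3 - <<'E'
from h import *
go(.56,.20,.30,180)
E
```

```text
t10.05 [0.5743 0.013  0.228 ] yaw179.3 q7 1.56 w5.01cm gf0.0 F [ 0.6  0.2 -0. ]
slide [ 1.57 18.7  -7.17] roll -0.012
```

Request:
move_arm:
  slide:
    - [1.5,4,-3]
    - [1.5,8,-6]
    - [1.5,12,-7]
    - [1.5,16,-7]
    - [1.5,18.5,-7]
    - [1.5,18.5,-7]
    - [1.5,18.5,-7]
  roll: [-0.012,-0.012,-0.012,-0.012,-0.012,-0.012,-0.012]

```text
time: 10.75
position: [0.5575, 0.1984, 0.2904]
tool_rot: [0.002, -3.14, 0.002]
ft_force: [0.0, -1.0, -0.3]
grip_width: 0.577
grip_force: 0.0
```

```bash
python3 - <<'E'
from h import *
st(); c,im=snap("w6")
Z={"white":.02,"yellow":.01,"frame":.01,"red":.022}
for col in Z:
  for r,a,k in rects(im,col,400,40000):
    w=wrect(c,r,Z[col]); print(col,np.round(r[0],1),int(a),w[0][:2].round(4),np.round(w[1:],3))
E
```

```text
t10.75 [0.5575 0.1984 0.2904] yaw-179.9 q7 1.25 w5.02cm gf0.0 F [ 0.  -1.  -0.3]
white [496.9 152.4] 451 [0.5427 0.4133] [5.3000e-02 2.2000e-02 9.8876e+01]
white [371.7 152.5] 1601 [0.5434 0.2594] [6.20000e-02 4.10000e-02 1.65186e+02]
white [166.  106.5] 1965 [0.4888 0.0121] [6.60000e-02 4.40000e-02 1.78683e+02]
white [27.5 62. ] 1929 [ 0.4388 -0.1433] [ 0.063  0.044 18.917]
white [394.1  55.1] 1558 [0.4316 0.2815] [8.10000e-02 6.70000e-02 1.76076e+02]
white [138.    7.5] 417 [ 0.3809 -0.0077] [5.6000e-02 1.5000e-02 8.9991e+01]
yellow [ 33.1 211.4] 666 [ 0.6217 -0.1815] [8.7000e-02 2.7000e-02 8.6629e+01]
yellow [447.4 209.5] 843 [0.6188 0.3627] [1.27e-01 3.90e-02 8.27e+01]
yellow [160.2 207.4] 1007 [ 0.6164 -0.0134] [9.500e-02 4.500e-02 6.566e+01]
yellow [616.7 193.4] 1040 [0.597  0.5795] [6.1000e-02 5.3000e-02 9.7157e+01]
yellow [545.9 187.2] 670 [0.5892 0.4868] [7.0000e-02 6.4000e-02 6.5045e+01]
yellow [290.3 168.1] 1868 [0.5651 0.1583] [ 0.1    0.054 28.69 ]
yellow [ 37. 129.] 1166 [ 0.5157 -0.1554] [0.062 0.041 2.335]
frame [334.5 203. ] 703 [0.6102 0.2145] [5.000e-02 4.900e-02 9.004e+01]
frame [348.   50.3] 13901 [0.4256 0.2291] [ 0.191  0.104 87.236]
red [165.5 176. ] 1124 [0.5723 0.0032] [5.8000e-02 4.3000e-02 9.0032e+01]
```

View pics/w6.png

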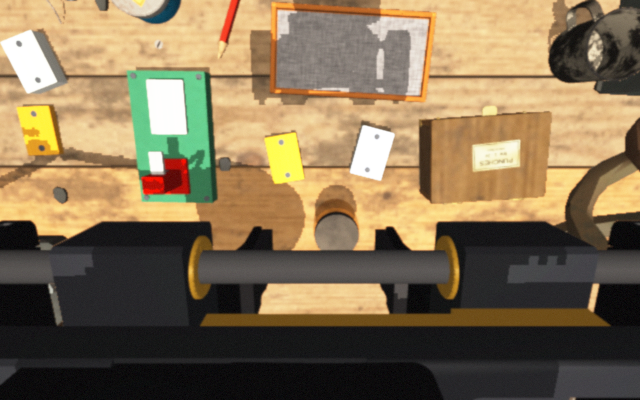

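The gauge is home, with its finger towards the pad. In w6 the tray is at (350,50), the thick plate at (372,152), the thin plate at (284,157), the jar at (337,225) and the box at (485,157). I'll check box and plate heights by two views.

```bash
python3 - <<'E'
from h import *
L=lambda t:dict(np.load(f"pics/{t}.npz"))
print("box",tri(L("w1"),(471,158),L("w6"),(421,121)),"jar",tri(L("w1"),(398,243),L("w6"),(337,230)))
print("thickB",tri(L("w2"),(597.5,180.5),L("w6"),(371.7,152.5)), "thickA",tri(L("w1"),(154,112.5),L("w2"),(345.9,111.7)))
for a,b in [((79.1,161),(264.2,158.4)),((154.4,164.5),(336.3,162.3))]: print("thin",tri(L("w1"),a,L("w2"),b))
go(.5424,.2577,.08,165.2);go(.5424,.2577,.002,165.2)
E
```

```text
box (array([0.50305895, 0.31405518, 0.03665701]), np.float64(0.0034669604306088652)) jar (array([0.6374891 , 0.21784309, 0.02977428]), np.float64(0.005013338739156718))
thickB (array([0.54340228, 0.26044255, 0.01291853]), np.float64(0.0006015410441159553)) thickA (array([ 0.43795553, -0.14222609,  0.01968978]), np.float64(0.0002569578554535173))
thin (array([ 0.50969053, -0.26885195,  0.01013955]), np.float64(0.0002115210934433588))
thin (array([ 0.51538293, -0.1553329 ,  0.00961995]), np.float64(0.00030308386299478))
t10.80 [0.5578 0.1971 0.2908] yaw180.0 q7 1.25 w5.01cm gf0.0 F [-0.7 -0.2  0.9]
slide [ 1.53  6.09 21.07] roll 0.257
t10.80 [0.5578 0.1971 0.2908] yaw180.0 q7 1.25 w5.01cm gf0.0 F [-0.7 -0.2  0.9]
slide [ 1.53  6.1  28.87] roll 0.257
```

Request:
move_arm:
  slide:
    - [1.5,4,4]
    - [1.5,6.1,8]
    - [1.5,6.1,12]
    - [1.5,6.1,16]
    - [1.5,6.1,20]
    - [1.5,6.1,23]
    - [1.5,6.1,25]
    - [1.5,6.1,27]
    - [1.5,6.1,28.2]
    - [1.5,6.1,28.8]
    - [1.5,6.1,28.8]
    - [1.5,6.1,28.8]
  roll: [0.13,0.257,0.257,0.257,0.257,0.257,0.257,0.257,0.257,0.257,0.257,0.257]
  gripper: 5.6

```text
time: 12.0
position: [0.5436, 0.2593, 0.0045]
tool_rot: [0.403, 3.114, 0.001]
ft_force: [0.2, -0.2, 0.5]
grip_width: 0.643
grip_force: 0.0
```

Request:
move_arm:
  slide:
    - [0,0,0]
    - [0,0,0]
    - [0,0,0]
    - [0,0,0]
  roll: [0,0,0,0]
  gripper: 3.0
  squeeze: 40

```text
time: 12.4
position: [0.5431, 0.259, 0.0042]
tool_rot: [0.402, 3.115, -0.0]
ft_force: [-0.5, -1.9, 4.2]
grip_width: 0.453
grip_force: 40.0
```

Request:
move_arm:
  slide:
    - [0,0,-2]
    - [0,0,-6]
    - [0,0,-10]
    - [0,0,-14]
    - [0,0,-16]
    - [0,0,-16]
  roll: [0,0,0,0,0,0]

```text
time: 13.0
position: [0.5447, 0.2605, 0.167]
tool_rot: [0.401, 3.111, 0.007]
ft_force: [0.4, -0.2, -2.5]
grip_width: 0.457
grip_force: 40.0
```

```bash
python3 - <<'E'
from h import *
go(.4877,.0144,.16,179.2)
E
```

```text
t13.00 [0.5447 0.2605 0.167 ] yaw165.3 q7 0.91 w3.98cm gf40.0 F [ 0.4 -0.2 -2.5]
slide [ -0.73 -25.25   0.57] roll -0.243
```

Request:
move_arm:
  slide:
    - [-0.1,-4,0.5]
    - [-0.3,-8.5,0.5]
    - [-0.4,-13,0.5]
    - [-0.6,-17.5,0.5]
    - [-0.7,-22,0.5]
    - [-0.7,-25.2,0.5]
    - [-0.7,-25.2,2.5]
    - [-0.7,-25.2,5]
    - [-0.7,-25.2,7]
    - [-0.7,-25.2,7]
    - [-0.7,-25.2,7]
  roll: [-0.05,-0.1,-0.15,-0.2,-0.243,-0.243,-0.243,-0.243,-0.243,-0.243,-0.243]

```text
time: 14.1
position: [0.4846, 0.0137, 0.0925]
tool_rot: [-0.021, -3.139, 0.001]
ft_force: [0.6, 0.5, -1.9]
grip_width: 0.455
grip_force: 40.0
```

```bash
python3 - <<'E'
from h import *
go(.4877,.0144,.034,179.2); s=monitor.get_state();
E
```

```text
t14.10 [0.4846 0.0137 0.0925] yaw179.2 q7 1.52 w3.96cm gf40.0 F [ 0.6  0.5 -1.9]
slide [-0.33  0.08  5.85] roll 0.000
```

Request:
move_arm:
  slide:
    - [-0.3,0.08,1.5]
    - [-0.3,0.08,3]
    - [-0.3,0.08,4]
    - [-0.3,0.08,4.8]
    - [-0.3,0.08,5.3]
    - [-0.3,0.08,5.6]
    - [-0.3,0.08,5.6]
    - [-0.3,0.08,5.6]
  roll: [0,0,0,0,0,0,0,0]

```text
time: 14.9
position: [0.489, 0.0146, 0.0379]
tool_rot: [0.022, 3.141, 0.0]
ft_force: [-0.6, 0.7, -1.6]
grip_width: 0.452
grip_force: 40.0
```

Request:
move_arm:
  slide:
    - [0.1,0,0.2]
    - [0.1,0,0.4]
    - [0.1,0,0.55]
    - [0.1,0,0.65]
    - [0.1,0,0.65]
  roll: [0,0,0,0,0]

```text
time: 15.4
position: [0.4876, 0.0147, 0.0321]
tool_rot: [-0.021, -3.141, -0.001]
ft_force: [-4.4, -0.1, 8.1]
grip_width: 0.458
grip_force: 40.0
```

Contact at the expected height. I'll release, rise, and move on to the other thick plate.

Request:
move_arm:
  slide:
    - [0,0,-0.05]
    - [0,0,-0.05]
    - [0,0,-0.05]
    - [0,0,-2]
    - [0,0,-6]
    - [0,0,-10]
    - [0,0,-15]
    - [0,0,-19]
    - [0,0,-19]
  roll: [0,0,0,0,0,0,0,0,0]
  gripper: 5.6

```text
time: 16.3
position: [0.4913, 0.0149, 0.227]
tool_rot: [0.022, 3.131, 0.005]
ft_force: [1.0, -0.0, -0.4]
grip_width: 0.645
grip_force: 0.0
```

```bash
python3 - <<'E'
from h import *
go(.50,-.14,.23,180)
E
```

```text
t16.30 [0.4913 0.0149 0.227 ] yaw179.2 q7 1.45 w5.61cm gf0.0 F [ 1.  -0.  -0.4]
slide [ -1.09 -15.47  -0.34] roll -0.014
```

Request:
move_arm:
  slide:
    - [-1,-4,-0.3]
    - [-1,-8,-0.3]
    - [-1,-12,-0.3]
    - [-1,-15.5,-0.3]
    - [-1,-15.5,-0.3]
    - [-1,-15.5,-0.3]
  roll: [-0.014,-0.014,-0.014,-0.014,-0.014,-0.014]

```text
time: 16.9
position: [0.495, -0.1411, 0.2234]
tool_rot: [-0.003, -3.141, -0.001]
ft_force: [0.7, -0.1, 0.2]
grip_width: 0.644
grip_force: 0.0
```

```bash
python3 - <<'E'
from h import *
st(); c,im=snap("w7")
for col,z in (("white",.02),("white",.048),("yellow",.01)):
  for r,a,k in rects(im,col,600,8000):
    w=wrect(c,r,z); print(col,z,np.round(r[0],1),int(a),w[0][:2].round(4),np.round(w[1:],3))
go(.4372,-.1437,.003,19.7-180)
E
```

```text
t16.90 [ 0.495  -0.1411  0.2234] yaw179.9 q7 1.81 w5.60cm gf0.0 F [ 0.7 -0.1  0.2]
white 0.02 [483.4 170.7] 2493 [0.4931 0.0295] [6.90000e-02 4.40000e-02 1.79181e+02]
white 0.02 [319.9 118.1] 2310 [ 0.4384 -0.1423] [ 0.06   0.04  20.549]
white 0.02 [615.7 102. ] 3473 [0.424  0.1552] [0.082 0.051 7.028]
white 0.02 [478.5  34.5] 4083 [0.3604 0.0107] [6.9000e-02 6.2000e-02 8.9824e+01]
white 0.048 [483.4 170.7] 2493 [0.4882 0.0166] [6.30000e-02 4.10000e-02 1.79181e+02]
white 0.048 [319.9 118.1] 2310 [ 0.4377 -0.142 ] [ 0.056  0.037 20.549]
white 0.048 [615.7 102. ] 3473 [0.4244 0.1327] [0.076 0.047 7.028]
white 0.048 [478.5  34.5] 4083 [ 0.3657 -0.0008] [6.3000e-02 5.7000e-02 8.9824e+01]
yellow 0.01 [582. 207.] 875 [0.5353 0.148 ] [4.0000e-02 3.3000e-02 8.9822e+01]
yellow 0.01 [308.6 189.9] 1472 [ 0.5152 -0.1553] [0.056 0.041 2.645]
yellow 0.01 [204.4 185.5] 1912 [ 0.5101 -0.2691] [ 0.062  0.04  11.726]
yellow 0.01 [202.5  77.9] 2363 [ 0.3982 -0.2614] [ 0.061  0.04  37.321]
yellow 0.01 [479.1  30.4] 1528 [0.3543 0.0149] [3.8000e-02 3.8000e-02 5.4222e+01]
t16.95 [ 0.4953 -0.1398  0.2234] yaw-180.0 q7 1.81 w5.58cm gf0.0 F [-0.7  1.4 -0.4]
slide [ 5.79 -0.4  22.04] roll -0.343
```

Request:
move_arm:
  slide:
    - [3,-0.2,4]
    - [5.8,-0.35,8]
    - [5.8,-0.35,12]
    - [5.8,-0.35,15]
    - [5.8,-0.35,17]
    - [5.8,-0.35,19]
    - [5.8,-0.35,20.5]
    - [5.8,-0.35,21.5]
    - [5.8,-0.35,21.9]
    - [5.8,-0.35,21.9]
  roll: [-0.1,-0.2,-0.3,-0.352,-0.352,-0.352,-0.352,-0.352,-0.352,-0.352]

```text
time: 17.95
position: [0.4374, -0.1434, 0.0048]
tool_rot: [0.552, -3.092, -0.0]
ft_force: [0.9, 0.1, -0.0]
grip_width: 0.641
grip_force: 0.0
```

```bash
python3 - <<'E'
from h import *
go(.4374,-.144,.004,200.2-360)
E
```

```text
t17.95 [ 0.4374 -0.1434  0.0048] yaw-159.8 q7 2.34 w5.57cm gf0.0 F [ 0.9  0.1 -0. ]
slide [ 0.02 -0.05  0.08] roll 0.001
```

Request:
move_arm:
  slide:
    - [0,0,0]
    - [0,0,0]
    - [0,0,0]
    - [0,0,0]
  roll: [0,0,0,0]
  gripper: 3.0

```text
time: 18.35
position: [0.4381, -0.1441, 0.0057]
tool_rot: [-0.55, 3.092, 0.0]
ft_force: [0.1, 0.2, 3.5]
grip_width: 0.451
grip_force: 39.9
```

Request:
move_arm:
  slide:
    - [0,0,-2]
    - [0,0,-6]
    - [0,0,-10]
    - [0,0,-14]
    - [0,0,-15]
    - [0,0,-15]
  roll: [0,0,0,0,0,0]

```text
time: 18.95
position: [0.4384, -0.144, 0.1561]
tool_rot: [-0.55, 3.09, 0.001]
ft_force: [-0.2, 0.1, -3.1]
grip_width: 0.455
grip_force: 39.9
```

```bash
python3 - <<'E'
from h import *
go(.4876,.0147,.11,179.2)
E
```

```text
t18.95 [ 0.4384 -0.144   0.1561] yaw-159.8 q7 2.14 w3.96cm gf39.9 F [-0.2  0.1 -3.1]
slide [-10.08  13.2    4.65] roll 0.366
```

Request:
move_arm:
  slide:
    - [-3,4,0]
    - [-6,8,0]
    - [-9,11.7,0]
    - [-10.1,13.2,0]
    - [-10.1,13.2,3]
    - [-10.1,13.2,6]
    - [-10.1,13.2,8]
    - [-10.1,13.2,8]
    - [-10.1,13.2,8]
  roll: [0.1,0.2,0.3,0.366,0.366,0.366,0.366,0.366,0.366]

```text
time: 19.85
position: [0.4855, 0.0142, 0.0737]
tool_rot: [-0.022, -3.138, 0.002]
ft_force: [0.2, 0.6, -1.8]
grip_width: 0.456
grip_force: 39.9
```

```bash
python3 - <<'E'
from h import *
go(.4876,.0147,.0565,179.2)
E
```

```text
t19.85 [0.4855 0.0142 0.0737] yaw179.2 q7 1.54 w3.96cm gf39.9 F [ 0.2  0.6 -1.8]
slide [-0.22  0.05  1.71] roll -0.000
```

Request:
move_arm:
  slide:
    - [-0.2,0.05,0.4]
    - [-0.2,0.05,0.9]
    - [-0.2,0.05,1.3]
    - [-0.2,0.05,1.6]
    - [-0.2,0.05,1.6]
    - [-0.2,0.05,1.6]
  roll: [0,0,0,0,0,0]

```text
time: 20.45
position: [0.4888, 0.0152, 0.0591]
tool_rot: [0.022, 3.141, 0.0]
ft_force: [-0.6, -0.4, -1.8]
grip_width: 0.458
grip_force: 39.9
```

Request:
move_arm:
  slide:
    - [0.1,-0.05,0.2]
    - [0.1,-0.05,0.4]
    - [0.1,-0.05,0.55]
    - [0.1,-0.05,0.6]
    - [0.1,-0.05,0.6]
  roll: [0,0,0,0,0]

```text
time: 20.95
position: [0.4877, 0.0147, 0.0536]
tool_rot: [-0.022, -3.141, -0.001]
ft_force: [-3.0, 0.2, 4.7]
grip_width: 0.45
grip_force: 39.9
```

Request:
move_arm:
  slide:
    - [0,0,0]
    - [0,0,0]
    - [0,0,0]
    - [0,0,-2]
    - [0,0,-6]
    - [0,0,-10]
    - [0,0,-15]
    - [0,0,-20]
    - [0,0,-20]
  roll: [0,0,0,0,0,0,0,0,0]
  gripper: 5.6

```text
time: 21.85
position: [0.4917, 0.0149, 0.2602]
tool_rot: [0.022, 3.129, 0.006]
ft_force: [1.6, 0.1, -0.2]
grip_width: 0.647
grip_force: 0.0
```

Request:
move_arm:
  slide:
    - [-3,4,-1]
    - [-6,8,-2]
    - [-6,11,-3]
    - [-6,11,-3]
    - [-6,11,-3]
  roll: [-0.014,-0.014,-0.014,-0.014,-0.014]

```text
time: 22.35
position: [0.5492, 0.1244, 0.2824]
tool_rot: [0.003, -3.141, 0.002]
ft_force: [0.8, -1.1, -1.4]
grip_width: 0.647
grip_force: 0.0
```

```bash
python3 - <<'E'
from h import *
st(); c,im=snap("w8")
for col,z in (("white",.068),("yellow",.01),("frame",.01)):
  for r,a,k in rects(im,col,600,40000):
    w=wrect(c,r,z); print(col,z,np.round(r[0],1),int(a),w[0][:2].round(4),np.round(w[1:],3))
E
```

```text
t22.35 [0.5492 0.1244 0.2824] yaw-179.9 q7 1.35 w5.63cm gf0.0 F [ 0.8 -1.1 -1.4]
white 0.068 [222.2 112.8] 2292 [0.4876 0.0206] [0.063 0.047 0.443]
white 0.068 [428.1  60.2] 6312 [0.4361 0.2317] [1.2400e-01 7.2000e-02 8.6776e+01]
white 0.068 [205.  11.] 651 [0.3903 0.0104] [5.6000e-02 2.0000e-02 9.0036e+01]
yellow 0.01 [ 62.5 210. ] 810 [ 0.6095 -0.21  ] [1.4500e-01 3.0000e-02 9.0078e+01]
yellow 0.01 [215.2 206.2] 769 [ 0.6043 -0.0126] [9.0000e-02 4.6000e-02 7.9053e+01]
yellow 0.01 [348.  175.1] 1916 [0.5644 0.1574] [ 0.097  0.055 29.154]
yellow 0.01 [ 93.2 135.5] 1187 [ 0.515  -0.1555] [0.06  0.041 2.368]
yellow 0.01 [ 12.  130.5] 776 [ 0.5092 -0.2537] [6.50000e-02 2.90000e-02 1.68369e+02]
frame 0.01 [391.  206.5] 771 [0.6043 0.213 ] [5.1000e-02 3.9000e-02 9.0077e+01]
frame 0.01 [412.5  58.3] 1899 [0.4272 0.2297] [ 0.187  0.101 86.418]
```

View pics/w8.png

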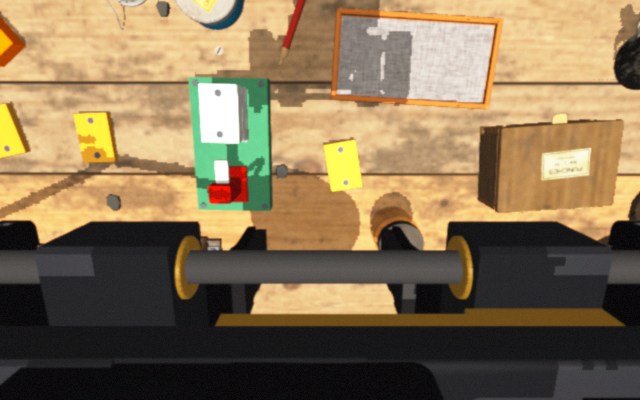

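The stack on the pad and the gauge look right in w8. T1 is at (343,164), T2 at (95,137), T3 at (8,131), and the tray at (415,58) is unmoved. I'll refine T1, the jar and the tray.

```bash
cat >> h.py <<'E'
MASKS["brass"]=((20,185,130),(30,255,255))
MASKS["rim"]=((4,170,120),(16,255,255))
E
python3 - <<'E'
from h import *
L=lambda t:dict(np.load(f"pics/{t}.npz"))
print("jar",tri(L("w6"),(337,233),L("w8"),(397,233)))
for t in("w6","w8"):
  for col in("brass","rim"):
   for r,a,k in rects(cv2.imread(f"pics/{t}.png"),col,500,40000):
    w=wrect(L(t),r,.01); print(t,col,np.round(r[0],1),int(a),w[0][:2].round(4),np.round(w[1:],3))
go(.551,.1486,.0035,-169.7)
E
```

```text
jar (array([0.63607041, 0.21706138, 0.0366755 ]), np.float64(0.010478595188174998))
w6 brass [ 38.  129.4] 1115 [ 0.5162 -0.1543] [0.06  0.039 2.335]
w6 rim [350.8  51.8] 13872 [0.4271 0.2324] [ 0.185  0.099 87.088]
w8 brass [ 94.1 135.7] 1133 [ 0.5153 -0.1544] [0.059 0.039 2.368]
w8 brass [ 12.  130.5] 758 [ 0.5092 -0.2537] [6.50000e-02 2.90000e-02 1.68369e+02]
w8 rim [12.5 41.5] 503 [ 0.4084 -0.2315] [5.40000e-02 2.80000e-02 1.67459e+02]
w8 rim [415.2  58.5] 14260 [0.4274 0.2329] [ 0.186  0.099 86.687]
t22.40 [0.5491 0.123  0.2825] yaw180.0 q7 1.35 w5.59cm gf0.0 F [-0.8 -0.2 -0.6]
slide [-0.2   2.59 27.89] roll -0.180
```

```bash
python3 - <<'E'
from h import *
im=cv2.imread("pics/w8.png"); hs=cv2.cvtColor(im,cv2.COLOR_BGR2HSV); print(hs[164,330:360:6].tolist(), hs[200,350:390:8].tolist())
c=dict(np.load("pics/w8.npz")); m=cv2.inRange(hs,(24,140,200),(33,255,255)); m[:,:300]=0;m[:,380:]=0;m[222:]=0
k=max(cv2.findContours(m,0,1)[0],key=cv2.contourArea); w=wrect(c,cv2.minAreaRect(k),.01); print(cv2.contourArea(k),w)
E
```

```text
[[30, 165, 255], [30, 169, 255], [30, 167, 255], [30, 169, 255], [30, 168, 255]] [[15, 145, 179], [21, 120, 250], [20, 128, 250], [18, 136, 244], [15, 145, 180]]
1460.5 (array([0.55181528, 0.15037961, 0.01      ]), np.float64(0.060180363279497745), np.float64(0.039872538548538956), np.float64(10.825598488455448))
```

Request:
move_arm:
  slide:
    - [-0.15,2.5,4]
    - [-0.15,2.5,8]
    - [-0.15,2.5,12]
    - [-0.15,2.5,16]
    - [-0.15,2.5,20]
    - [-0.15,2.5,23]
    - [-0.15,2.5,25]
    - [-0.15,2.5,26.5]
    - [-0.15,2.5,27.4]
    - [-0.15,2.5,27.7]
    - [-0.15,2.5,27.7]
  roll: [-0.1,-0.188,-0.188,-0.188,-0.188,-0.188,-0.188,-0.188,-0.188,-0.188,-0.188]
  gripper: 5.4

```text
time: 23.5
position: [0.5512, 0.1487, 0.0065]
tool_rot: [-0.294, 3.127, 0.0]
ft_force: [-0.9, -1.2, 0.2]
grip_width: 0.618
grip_force: 0.0
```

Request:
move_arm:
  slide:
    - [0,0,0]
    - [0,0,0]
    - [0,0,0]
    - [0,0,0]
  roll: [0,0,0,0]
  gripper: 3.0

```text
time: 23.9
position: [0.5514, 0.149, 0.0069]
tool_rot: [-0.295, 3.126, 0.001]
ft_force: [-0.3, -0.2, 3.6]
grip_width: 0.446
grip_force: 40.0
```

Request:
move_arm:
  slide:
    - [0,0,0]
    - [0,0,0]
    - [0,0,0.2]
    - [0,0,0.35]
    - [0,0,0.35]
  roll: [0,0,0,0,0]
  gripper: 5.0

```text
time: 24.4
position: [0.5503, 0.1487, 0.002]
tool_rot: [0.295, -3.127, 0.0]
ft_force: [0.3, -0.8, -0.4]
grip_width: 0.574
grip_force: 0.0
```

Request:
move_arm:
  slide:
    - [0,0,0]
    - [0,0,0]
    - [0,0,0]
    - [0,0,0]
  roll: [0,0,0,0]
  gripper: 3.0

```text
time: 24.8
position: [0.5508, 0.1488, 0.0025]
tool_rot: [-0.295, 3.128, 0.0]
ft_force: [0.4, 0.3, -1.0]
grip_width: 0.455
grip_force: 40.0
```

Request:
move_arm:
  slide:
    - [0,0,-2]
    - [0,0,-5]
    - [0,0,-9]
    - [0,0,-10]
    - [0,0,-10]
  roll: [0,0,0,0,0]

```text
time: 25.3
position: [0.552, 0.1493, 0.1044]
tool_rot: [-0.295, 3.124, 0.002]
ft_force: [-1.1, 0.4, -0.8]
grip_width: 0.458
grip_force: 40.0
```

```bash
python3 - <<'E'
from h import *
go(.4243,.190,.06,177)
E
```

```text
t25.30 [0.552  0.1493 0.1044] yaw-169.2 q7 1.56 w3.98cm gf40.0 F [-1.1  0.4 -0.8]
slide [11.8   6.38  4.4 ] roll 0.241
```

Request:
move_arm:
  slide:
    - [4,2,0]
    - [8,4.3,1]
    - [11.8,6.4,2]
    - [11.8,6.4,3]
    - [11.8,6.4,5]
    - [11.8,6.4,6.5]
    - [11.8,6.4,6.5]
    - [11.8,6.4,6.5]
  roll: [0.1,0.2,0.24,0.24,0.24,0.24,0.24,0.24]

```text
time: 26.1
position: [0.4224, 0.1889, 0.0366]
tool_rot: [-0.082, -3.139, 0.003]
ft_force: [0.8, 0.7, -0.5]
grip_width: 0.453
grip_force: 40.0
```

```bash
python3 - <<'E'
from h import *
st(); c,im=snap("w9"); 
for r,a,k in rects(im,"rim",500,60000): w=wrect(c,r,.01); print(np.round(r[0],1),int(a),w[0][:2].round(4),np.round(w[1:],3))
go(.4243,.190,.0065,177)
E
```

```text
t26.10 [0.4224 0.1889 0.0366] yaw177.0 q7 1.09 w3.94cm gf40.0 F [ 0.8  0.7 -0.5]
[398. 182.] 3641 [0.3982 0.2331] [1.8500e-01 4.4000e-02 8.6969e+01]
[142.1 170.8] 954 [0.385  0.0936] [5.90000e-02 1.00000e-02 1.58715e+02]
t26.15 [0.423  0.1893 0.0373] yaw177.0 q7 1.09 w3.93cm gf40.0 F [ 0.2  0.6 -0.7]
slide [-0.12  0.08  3.08] roll 0.000
```

Request:
move_arm:
  slide:
    - [-0.1,0.1,1]
    - [-0.1,0.1,2]
    - [-0.1,0.1,2.5]
    - [-0.1,0.1,2.9]
    - [-0.1,0.1,3.1]
    - [-0.1,0.1,3.1]
  roll: [0,0,0,0,0,0]

```text
time: 26.75
position: [0.424, 0.1906, 0.0066]
tool_rot: [0.081, 3.141, 0.0]
ft_force: [-0.3, 0.5, -2.1]
grip_width: 0.447
grip_force: 40.0
```

Request:
move_arm:
  slide:
    - [0,0,0.05]
    - [0,0,0.05]
    - [0,0,0.05]
    - [0,0,0.05]
    - [0,0,-2]
    - [0,0,-6]
    - [0,0,-11]
    - [0,0,-16]
    - [0,0,-21]
    - [0,0,-23]
    - [0,0,-23]
  roll: [0,0,0,0,0,0,0,0,0,0,0]
  gripper: 4.9

```text
time: 27.85
position: [0.4259, 0.1916, 0.2405]
tool_rot: [0.081, 3.135, 0.008]
ft_force: [-0.2, 0.5, 0.3]
grip_width: 0.564
grip_force: 0.0
```

```bash
python3 - <<'E'
from h import *
go(.55,-.19,.24,180)
E
```

```text
t27.85 [0.4259 0.1916 0.2405] yaw177.0 q7 1.00 w4.91cm gf0.0 F [-0.2  0.5  0.3]
slide [-14.37 -37.47  -0.06] roll -0.052
```

Request:
move_arm:
  slide:
    - [-1.6,-4.1,0]
    - [-3.2,-8.3,0]
    - [-4.8,-12.5,0]
    - [-6.4,-16.6,0]
    - [-8,-20.8,0]
    - [-9.6,-25,0]
    - [-11.2,-29.1,0]
    - [-12.8,-33.3,0]
    - [-14.4,-37.5,0]
    - [-14.4,-37.5,0]
    - [-14.4,-37.5,0]
  roll: [-0.052,-0.052,-0.052,-0.052,-0.052,-0.052,-0.052,-0.052,-0.052,-0.052,-0.052]
  gripper: 5.4

```text
time: 28.95
position: [0.5472, -0.1925, 0.2347]
tool_rot: [-0.005, -3.138, 0.001]
ft_force: [-1.4, -0.1, -0.0]
grip_width: 0.614
grip_force: 0.0
```

```bash
cat > look.py <<'E'
from h import *
import sys
st(); c,im=snap(sys.argv[1])
for col,z in (("brass",.01),("yellow",.01),("rim",.01)):
  for r,a,k in rects(im,col,500,30000):
    w=wrect(c,r,z); print(col,np.round(r[0],1),int(a),w[0][:2].round(4),np.round(w[1:],3))
E
python3 look.py w10
```

```text
t28.95 [ 0.5472 -0.1925  0.2347] yaw179.8 q7 2.01 w5.34cm gf0.0 F [-1.4 -0.1 -0. ]
brass [355.5 155. ] 607 [ 0.5298 -0.1551] [3.8000e-02 3.3000e-02 8.9766e+01]
brass [253.8  22. ] 1782 [ 0.3952 -0.2602] [ 0.058  0.041 38.002]
yellow [355.5 143. ] 1898 [ 0.517  -0.1554] [0.059 0.04  1.743]
yellow [251.3 136.7] 1975 [ 0.5097 -0.269 ] [ 0.061  0.04  12.366]
yellow [253.4  22.3] 1807 [ 0.3954 -0.2606] [ 0.058  0.041 36.579]
```

Request:
move_arm:
  slide:
    - [2,2,3]
    - [3.2,3.5,7]
    - [3.2,3.5,11]
    - [3.2,3.5,15]
    - [3.2,3.5,18]
    - [3.2,3.5,20.5]
    - [3.2,3.5,22]
    - [3.2,3.5,22.8]
    - [3.2,3.5,23.2]
    - [3.2,3.5,23.2]
  roll: [-0.044,-0.044,-0.044,-0.044,-0.044,-0.044,-0.044,-0.044,-0.044,-0.044]

```text
time: 30.0
position: [0.5168, -0.1561, 0.005]
tool_rot: [-0.07, 3.14, 0.0]
ft_force: [0.5, -0.6, 1.1]
grip_width: 0.619
grip_force: 0.0
```

Request:
move_arm:
  slide:
    - [0.1,-0.1,0.2]
    - [0.1,-0.1,0.25]
    - [0.1,-0.1,0.25]
  roll: [0,0,0]

```text
time: 30.3
position: [0.5157, -0.1576, 0.0025]
tool_rot: [-0.069, 3.14, 0.0]
ft_force: [-0.4, -0.2, -0.3]
grip_width: 0.619
grip_force: 0.0
```

Request:
move_arm:
  slide:
    - [0,0,0]
    - [0,0,0]
    - [0,0,0]
    - [0,0,0]
  roll: [0,0,0,0]
  gripper: 3.0

```text
time: 30.7
position: [0.5155, -0.1574, 0.0022]
tool_rot: [-0.07, 3.141, 0.0]
ft_force: [-0.7, -0.2, 1.2]
grip_width: 0.456
grip_force: 40.0
```

Request:
move_arm:
  slide:
    - [0,0,-2]
    - [0,0,-6]
    - [0,0,-11]
    - [0,0,-16]
    - [0,0,-17]
    - [0,0,-17]
  roll: [0,0,0,0,0,0]

```text
time: 31.3
position: [0.5166, -0.1575, 0.1738]
tool_rot: [-0.07, 3.137, 0.001]
ft_force: [-0.3, 0.2, -1.1]
grip_width: 0.456
grip_force: 40.0
```

```bash
python3 - <<'E'
from h import *
go(.4287,.270,.17,177)
E
```

```text
t31.30 [ 0.5166 -0.1575  0.1738] yaw-177.4 q7 1.98 w3.97cm gf40.0 F [-0.3  0.2 -1.1]
slide [ 6.88 43.1   0.37] roll 0.097
```

Request:
move_arm:
  slide:
    - [0.7,4.3,0]
    - [1.4,8.6,0]
    - [2.1,13,0]
    - [2.8,17.3,0]
    - [3.4,21.6,0]
    - [4.1,26,0]
    - [4.8,30,0]
    - [5.5,34.5,0]
    - [6.2,39,0]
    - [6.9,43,0]
    - [6.9,43,3]
    - [6.9,43,7]
    - [6.9,43,10]
    - [6.9,43,12]
    - [6.9,43,12]
    - [6.9,43,12]
  roll: [0.097,0.097,0.097,0.097,0.097,0.097,0.097,0.097,0.097,0.097,0.097,0.097,0.097,0.097,0.097,0.097]

```text
time: 32.9
position: [0.4264, 0.2682, 0.0507]
tool_rot: [-0.083, -3.138, 0.004]
ft_force: [0.4, 0.4, -1.7]
grip_width: 0.451
grip_force: 40.0
```

```bash
python3 look.py w11; python3 - <<'E'
from h import *
go(.4287,.270,.0065,177)
E
```

```text
t32.90 [0.4264 0.2682 0.0507] yaw177.0 q7 0.99 w3.93cm gf40.0 F [ 0.4  0.4 -1.7]
brass [323.5 208.5] 1726 [0.4185 0.2706] [4.9000e-02 1.6000e-02 8.6942e+01]
brass [192.  199.5] 2646 [0.4089 0.1924] [4.0000e-02 2.7000e-02 8.6933e+01]
yellow [323.5 208.5] 1726 [0.4185 0.2706] [4.9000e-02 1.6000e-02 8.6942e+01]
yellow [191.5 199.5] 2704 [0.4088 0.1921] [4.1000e-02 2.7000e-02 8.6933e+01]
rim [257.9 180.8] 3225 [0.4001 0.2328] [1.8600e-01 4.8000e-02 8.6671e+01]
rim [ 22.6 109.7] 1833 [0.3561 0.103 ] [1.27000e-01 8.00000e-03 1.58797e+02]
t32.95 [0.4273 0.2689 0.0519] yaw177.0 q7 0.99 w3.93cm gf40.0 F [ 0.9 -0.1 -1. ]
slide [-0.13  0.12  4.54] roll -0.001
```

Tray still in place, and the first plate lies square at y≈0.191.

Request:
move_arm:
  slide:
    - [-0.1,0.1,1.5]
    - [-0.1,0.1,2.8]
    - [-0.1,0.1,3.6]
    - [-0.1,0.1,4.2]
    - [-0.1,0.1,4.5]
    - [-0.1,0.1,4.55]
    - [-0.1,0.1,4.55]
  roll: [0,0,0,0,0,0,0]

```text
time: 33.65
position: [0.4287, 0.2702, 0.0068]
tool_rot: [0.083, 3.14, 0.001]
ft_force: [0.1, 1.1, -1.0]
grip_width: 0.453
grip_force: 40.0
```

Request:
move_arm:
  slide:
    - [0,0,0.05]
    - [0,0,0.05]
    - [0,0,0.05]
    - [0,0,0.05]
    - [0,0,-2]
    - [0,0,-6]
    - [0,0,-11]
    - [0,0,-16]
    - [0,0,-21]
    - [0,0,-23]
    - [0,0,-23]
  roll: [0,0,0,0,0,0,0,0,0,0,0]
  gripper: 4.9

```text
time: 34.75
position: [0.4303, 0.2713, 0.2407]
tool_rot: [0.083, 3.135, 0.009]
ft_force: [0.2, 0.1, -0.9]
grip_width: 0.565
grip_force: 0.0
```

```bash
python3 - <<'E'
from h import *
go(.55,-.25,.24,180)
E
```

```text
t34.75 [0.4303 0.2713 0.2407] yaw177.0 q7 0.90 w4.91cm gf0.0 F [ 0.2  0.1 -0.9]
slide [-14.71 -51.42  -0.16] roll -0.053
```

Request:
move_arm:
  slide:
    - [-1.3,-4.5,0]
    - [-2.6,-9,0]
    - [-3.9,-13.6,0]
    - [-5.2,-18.2,0]
    - [-6.5,-22.7,0]
    - [-7.8,-27.3,0]
    - [-9.1,-31.8,0]
    - [-10.4,-36.4,0]
    - [-11.7,-41,0]
    - [-13,-45.5,0]
    - [-14.7,-50,0]
    - [-14.7,-50,0]
    - [-14.7,-50,0]
  roll: [-0.053,-0.053,-0.053,-0.053,-0.053,-0.053,-0.053,-0.053,-0.053,-0.053,-0.053,-0.053,-0.053]

```text
time: 36.05
position: [0.5475, -0.2386, 0.2347]
tool_rot: [-0.006, -3.138, 0.001]
ft_force: [-0.4, 0.5, 0.4]
grip_width: 0.563
grip_force: 0.0
```

```bash
python3 look.py w12; python3 - <<'E'
from h import *
go(.5088,-.2707,.15,101.9)
E
```

```text
t36.05 [ 0.5475 -0.2386  0.2347] yaw179.8 q7 2.15 w4.90cm gf0.0 F [-0.4  0.5  0.4]
yellow [294.  136.8] 1983 [ 0.5102 -0.2685] [ 0.06   0.041 12.902]
t36.10 [ 0.5482 -0.2365  0.2352] yaw180.0 q7 2.15 w4.90cm gf0.0 F [-0.1 -0.5  0.3]
slide [ 3.92 -3.42  8.52] roll 1.363
```

Request:
move_arm:
  slide:
    - [1,-0.5,0]
    - [2,-1,0]
    - [3.9,-2,0]
    - [3.9,-3,0]
    - [3.9,-3.3,1]
    - [3.9,-3.3,2]
    - [3.9,-3.3,3]
    - [3.9,-3.3,4]
    - [3.9,-3.3,5]
    - [3.9,-3.3,6]
    - [3.9,-3.3,8]
    - [3.9,-3.3,8]
    - [3.9,-3.3,8]
  roll: [0.14,0.28,0.42,0.56,0.7,0.84,0.98,1.12,1.25,1.36,1.36,1.36,1.36]
  gripper: 7.6

```text
time: 37.4
position: [0.5103, -0.268, 0.1567]
tool_rot: [-1.971, -2.445, -0.002]
ft_force: [0.2, 0.3, 0.8]
grip_width: 0.868
grip_force: 0.0
```

```bash
python3 - <<'E'
from h import *
go(.5088,-.2703,.003,102.1)
E
```

```text
t37.40 [ 0.5103 -0.268   0.1567] yaw102.3 q7 0.97 w7.55cm gf0.0 F [0.2 0.3 0.8]
slide [-0.22 -0.2  15.37] roll 0.003
```

Request:
move_arm:
  slide:
    - [-0.2,-0.1,3]
    - [-0.2,-0.1,6]
    - [-0.2,-0.1,9]
    - [-0.2,-0.1,11.5]
    - [-0.2,-0.1,13.5]
    - [-0.2,-0.1,14.7]
    - [-0.2,-0.1,15.2]
    - [-0.2,-0.1,15.2]
  roll: [0,0,0,0,0,0,0,0]

```text
time: 38.2
position: [0.5098, -0.272, 0.005]
tool_rot: [1.974, 2.443, 0.001]
ft_force: [-0.7, 0.4, -0.2]
grip_width: 0.875
grip_force: 0.0
```

Request:
move_arm:
  slide:
    - [0.15,0,0.2]
    - [0.15,0,0.25]
    - [0.15,0,0.25]
  roll: [0,0,0]

```text
time: 38.5
position: [0.5095, -0.2707, 0.0026]
tool_rot: [1.974, 2.443, 0.001]
ft_force: [-0.1, -0.4, -1.2]
grip_width: 0.87
grip_force: 0.0
```

Request:
move_arm:
  slide:
    - [0,0,0]
    - [0,0,0]
    - [0,0,0]
    - [0,0,0]
  roll: [0,0,0,0]
  gripper: 5.0

```text
time: 38.9
position: [0.5091, -0.2707, 0.0022]
tool_rot: [1.975, 2.443, 0.0]
ft_force: [0.2, -0.0, 1.1]
grip_width: 0.684
grip_force: 40.0
```

Request:
move_arm:
  slide:
    - [0,0,-2]
    - [0,0,-6]
    - [0,0,-11]
    - [0,0,-16]
    - [0,0,-18]
    - [0,0,-18]
  roll: [0,0,0,0,0,0]

```text
time: 39.5
position: [0.5106, -0.2719, 0.1852]
tool_rot: [1.972, 2.439, 0.004]
ft_force: [1.1, -0.9, -1.1]
grip_width: 0.687
grip_force: 40.0
```

```bash
python3 - <<'E'
from h import *
go(.45,.10,.20,87)
go(.4243,.1905,.07,87)
E
```

```text
t39.50 [ 0.5106 -0.2719  0.1852] yaw102.1 q7 0.94 w5.97cm gf40.0 F [ 1.1 -0.9 -1.1]
slide [37.63  1.87 -1.55] roll 0.263
t39.50 [ 0.5106 -0.2719  0.1852] yaw102.1 q7 0.94 w5.97cm gf40.0 F [ 1.1 -0.9 -1.1]
slide [47.05  1.18 11.42] roll 0.263
```

Request:
move_arm:
  slide:
    - [4.5,0.1,0]
    - [9,0.2,0]
    - [13.5,0.3,0]
    - [18,0.4,0]
    - [22.5,0.5,0]
    - [27,0.6,0]
    - [31.5,0.7,0]
    - [36,0.9,0]
    - [40.5,1,0]
    - [45,1.1,0]
    - [47,1.2,0]
    - [47,1.2,3]
    - [47,1.2,7]
    - [47,1.2,10]
    - [47,1.2,10]
    - [47,1.2,10]
  roll: [0.1,0.2,0.263,0.263,0.263,0.263,0.263,0.263,0.263,0.263,0.263,0.263,0.263,0.263,0.263,0.263]

```text
time: 41.1
position: [0.4219, 0.1905, 0.0816]
tool_rot: [2.279, 2.162, -0.004]
ft_force: [-0.2, -0.3, 0.2]
grip_width: 0.684
grip_force: 40.0
```

```bash
python3 look.py w13; python3 - <<'E'
from h import *
go(.4243,.1905,.018,87)
E
```

```text
t41.10 [0.4219 0.1905 0.0816] yaw87.0 q7 -0.50 w5.95cm gf40.0 F [-0.2 -0.3  0.2]
brass [326.5 194. ] 1798 [0.4248 0.202 ] [5.80000e-02 1.70000e-02 1.76919e+02]
yellow [326.5 194. ] 1798 [0.4248 0.202 ] [5.80000e-02 1.70000e-02 1.76919e+02]
yellow [330.5  85.5] 6122 [0.431  0.2724] [6.00000e-02 3.90000e-02 1.76915e+02]
rim [616.5 159.5] 2360 [0.6197 0.2145] [5.70e-02 2.90e-02 9.93e+01]
rim [328.  110.5] 4031 [0.4284 0.2523] [ 0.14   0.099 83.838]
t41.15 [0.4229 0.1912 0.0828] yaw87.0 q7 -0.50 w5.95cm gf40.0 F [ 0.7 -0.2 -1.6]
slide [-0.07  0.14  6.48] roll -0.000
```

View pics/w13.png

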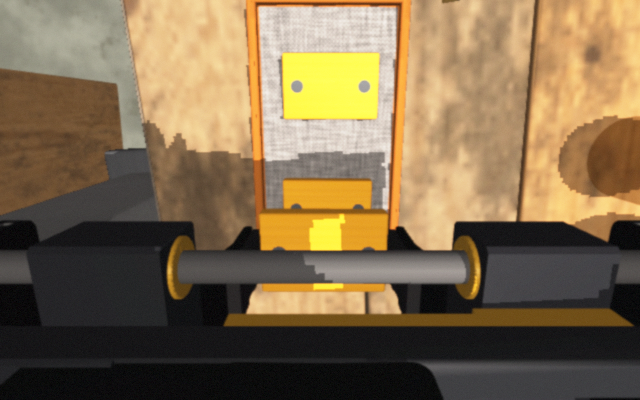

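w13: plate 2 is at (330,86) in the tray and plate 1 at (327,194), right beneath the held plate at (323,240). Lowering onto it.

Request:
move_arm:
  slide:
    - [-0.1,0.15,2]
    - [-0.1,0.15,4]
    - [-0.1,0.15,5]
    - [-0.1,0.15,5.8]
    - [-0.1,0.15,6.2]
    - [-0.1,0.15,6.4]
    - [-0.1,0.15,6.4]
  roll: [0,0,0,0,0,0,0]

```text
time: 41.85
position: [0.424, 0.1905, 0.0184]
tool_rot: [2.278, 2.163, 0.001]
ft_force: [-0.1, -0.6, -1.1]
grip_width: 0.683
grip_force: 40.0
```

Request:
move_arm:
  slide:
    - [0,0,0.1]
    - [0,0,0.2]
    - [0,0,0.22]
    - [0,0,0.22]
  roll: [0,0,0,0]

```text
time: 42.25
position: [0.4239, 0.1905, 0.0161]
tool_rot: [-2.278, -2.163, -0.001]
ft_force: [-0.6, 0.3, 0.6]
grip_width: 0.682
grip_force: 40.0
```

Request:
move_arm:
  slide:
    - [0,0,0]
    - [0,0,0]
    - [0,0,0]
    - [0,0,-2]
    - [0,0,-6]
    - [0,0,-11]
    - [0,0,-16]
    - [0,0,-20]
    - [0,0,-20]
  roll: [0,0,0,0,0,0,0,0,0]
  gripper: 6.8

```text
time: 43.15
position: [0.4269, 0.1921, 0.2216]
tool_rot: [-2.278, -2.163, -0.018]
ft_force: [0.1, 0.1, -0.4]
grip_width: 0.782
grip_force: 0.0
```

```bash
python3 - <<'E'
from h import *
go(.52,.12,.33,180)
E
```

```text
t43.15 [0.4269 0.1921 0.2216] yaw87.0 q7 -0.61 w6.80cm gf0.0 F [ 0.1  0.1 -0.4]
slide [ -6.62   9.75 -10.83] roll -1.623
```

Request:
move_arm:
  slide:
    - [-2,3,-4]
    - [-4,6,-8]
    - [-6.6,9.7,-10.8]
    - [-6.6,9.7,-10.8]
    - [-6.6,9.7,-10.8]
    - [-6.6,9.7,-10.8]
    - [-6.6,9.7,-10.8]
    - [-6.6,9.7,-10.8]
    - [-6.6,9.7,-10.8]
    - [-6.6,9.7,-10.8]
    - [-6.6,9.7,-10.8]
    - [-6.6,9.7,-10.8]
    - [-6.6,9.7,-10.8]
    - [-6.6,9.7,-10.8]
  roll: [-0.14,-0.28,-0.42,-0.56,-0.7,-0.84,-0.98,-1.12,-1.26,-1.4,-1.54,-1.623,-1.623,-1.623]

```text
time: 44.55
position: [0.517, 0.1192, 0.3232]
tool_rot: [-0.003, -3.141, 0.001]
ft_force: [-0.5, 0.0, 0.1]
grip_width: 0.78
grip_force: 0.0
```

```bash
python3 look.py w14; python3 - <<'E'
from h import *
a=cv2.imread("pics/w14.png"); s=cams.get_image("scene")[:,:,::-1]
cv2.imwrite("pics/end.png",np.vstack([cv2.resize(a[:225],(800,281)),cv2.resize(s[120:290,180:480],(533,302))[:, :].copy() if 0 else cv2.resize(s[130:250,180:480],(800,319))]))
E
```

```text
t44.55 [0.517  0.1192 0.3232] yaw179.9 q7 1.32 w6.78cm gf0.0 F [-0.5  0.   0.1]
brass [439.6  93. ] 1138 [0.4313 0.2724] [5.90000e-02 3.80000e-02 1.76948e+02]
brass [379.5  87. ] 1057 [0.4236 0.1939] [6.00000e-02 3.80000e-02 1.75465e+02]
brass [19.2 67.2] 1377 [ 0.3979 -0.2672] [ 0.06   0.04  37.353]
yellow [440.3  92.6] 1419 [0.4308 0.2732] [6.20000e-02 4.00000e-02 1.76948e+02]
yellow [379.2  87.5] 1394 [0.4243 0.1936] [6.10000e-02 4.00000e-02 1.77417e+02]
yellow [19.2 67.2] 1377 [ 0.3979 -0.2672] [ 0.06   0.04  37.353]
yellow [220.9  29.4] 901 [ 0.3541 -0.0062] [3.800e-02 3.700e-02 5.483e+01]
rim [409.7  89.1] 11370 [0.4272 0.2335] [ 0.188  0.099 86.833]
rim [26.4 66.5] 589 [ 0.3972 -0.2577] [ 0.07   0.046 37.142]
```

View pics/end.png

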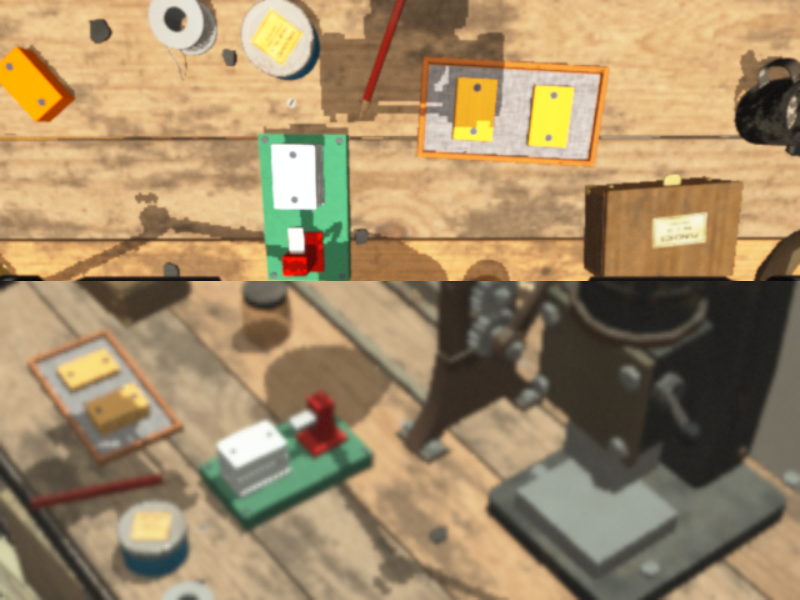

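The final picture shows the stack square on the pad at (295,175) and level with the gauge's finger. The three thin plates are in the tray at (475,108) and (550,115), and the gauge is plugged in. I'm handing in the job.

```bash
python3 -c "
from bench import workorder; print(workorder.close_job())"
```

```text
the job is handed in; nothing more can be done
None
```

The job is handed in: the red gauge is plugged fully home with its finger towards the pad, two thick plates are stacked square on the pad level with the finger's top (40 mm), and the three thin plates are in the tray; I never approached the wax block or flux jar, and the hand-in returned no verdict.

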